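# Load the sprung pull rod in its stand and hold it at the red mark

### The job

Pick the sprung pull rod off the worktop and lay it in the two slots of the blue stand, black handle sticking out at the end away from the tailstock and its blue flange just inside the front slot (within a centimetre of it), and let go; then slide the orange tailstock up until its steel point touches the end of the rod and the flange is home against the front slot. Then take the black handle and pull it out against its spring until the whole red band has just come out of the mouth of the case, and finish while holding it there, without letting go. Leave the pots, padlock, pen and green stick alone.

Things in the scene. Friction and masses are not known exactly. Their poses are not given: they have to be found in the camera images.
- stand: fixed stand, blue bed 74x220x12 mm. Origin under the bed, y from handle end to tailstock (bed y -60..160). Two grey supports, y -49..-39 (front) and 38..48 mm, 60 mm wide, each with an open-top slot 28 mm wide, floor at z 36, cheeks to z 58 with 45 degree lead-ins. Rod seated with flange against the front support's inner face: rod origin at x 0, y 0, z 36 mm here, axes parallel
- pull_rod: loose sprung rod lying flat, 0.34 kg. Aluminium case 24x24 mm, y -60 (mouth) to +55 mm (rear). Origin on the case's underside, z up, rod axis at z 12. Blue flange 44 mm wide at y -39..-31, standing out sideways only. A 12 mm steel inner rod with black handle leaves the mouth to -y. Grip the case across its 24 mm width at y -25..+35 (best +4), in the stand too
- rod_handle (a point): centre of the black handle: 22 mm wide and high, 50 mm long along the rod, 34 mm wide end flange at its far end. Pushed in, it lies at y -115, z 12 mm in the rod's frame (48 mm above the worktop when seated); moves to -y when pulled. 30 mm of bare inner rod lies between mouth and handle
- rod_mouth (a point): centre of the mouth of the case (y -60 mm, z 12 mm in the rod's frame)
- red_band (a point): inner edge (the edge nearer the case) of the 8 mm wide red band on the inner rod; hidden 40 mm inside the case at rest; level with the mouth when the handle is 40 mm out, the wanted length
- rod_rear (a point): centre of the flat rear end of the case (y +55 mm, z 12 mm in the rod's frame)
- plunger (a joint): how far the handle is pulled out, m: 0 fully in, 0.04 wanted (whole red band just out), 0.07 end stop. Spring pulls it in with 3.6 N at 0, 8.4 N at 0.04 (120 N/m)
- tailstock (a joint): tailstock slide, m: grows as it moves towards the rod (stand -y), 0 fully back, 0.05 stop; the point meets the rear of a fully home rod at 0.04. Friction about 2.5 N, stays where left; pushing the rod along takes about 3 N more
- tail_grip (a point): grip point on the orange upright of the tailstock: 20 mm wide (stand x), 30 mm long (stand y), top 97 mm above the worktop, this point 85 mm above it
- tail_tip (a point): tip of the steel point of the tailstock, 48 mm above the worktop, 35 mm from the grip point towards the rod
- pot_white: sample pot with white lid, light brown body, 50 mm diameter, 66 mm tall, origin at the centre of its underside; a bystander, not to be moved
- pot_blue: sample pot with blue lid, light brown body, 50 mm diameter, 66 mm tall, origin at the centre of its underside; a bystander, not to be moved
- pot_pink: sample pot with white lid and pink body, 50 mm diameter, 66 mm tall, origin at the centre of its underside; a bystander, not to be moved
- padlock: red padlock lying flat, 76 x 38 x 20 mm, a bystander, not to be moved
- pen_red: red ball pen, 142 mm long, 12 mm thick, a bystander, not to be moved
- wand_green: flat green test stick 22 x 150 x 9 mm, a bystander, not to be moved

How it is judged:
On the way, in this order (a step that is already met when the one before it is completed fails the run):
1. the rod lies in both slots, flange within about a centimetre inside the front support, released, tailstock not yet touching (x of pull_rod in the frame of stand between -0.005 and 0.005 m and z of pull_rod in the frame of stand between 0.03 and 0.041 m and angle between the y axis of pull_rod and the y axis of stand, either way round below 0.08 rad and angle between pull_rod's own z axis and vertical below 0.12 rad and y of pull_rod in the frame of stand between -0.003 and 0.014 m and contact force between the fingers and pull_rod below 0.3 N and linear speed of pull_rod below 0.02 m/s and value of joint plunger below 0.01 m), for 0.2 s.
2. the tailstock point touches the rear end and the flange is home (x of pull_rod in the frame of stand between -0.005 and 0.005 m and z of pull_rod in the frame of stand between 0.03 and 0.041 m and angle between the y axis of pull_rod and the y axis of stand, either way round below 0.08 rad and angle between pull_rod's own z axis and vertical below 0.12 rad and y of pull_rod in the frame of stand between -0.003 and 0.004 m and distance between tail_tip and rod_rear below 0.006 m and value of joint plunger below 0.01 m), for 0.2 s.
At the end, for the whole second after the job is handed in: The rod sits in both slots (5 mm sideways and 5 to 6 mm in height, level and in line with the stand), flange home to within 5 mm, tailstock point within 8 mm of the rear end, and the gripper holds the handle at 36 to 48 mm out, still (x of pull_rod in the frame of stand between -0.005 and 0.005 m and z of pull_rod in the frame of stand between 0.03 and 0.041 m and angle between the y axis of pull_rod and the y axis of stand, either way round below 0.08 rad and angle between pull_rod's own z axis and vertical below 0.12 rad and y of pull_rod in the frame of stand between -0.004 and 0.005 m and distance between tail_tip and rod_rear below 0.008 m and contact force between the fingers and pull_rod above 4 N and value of joint plunger between 0.036 and 0.048 m and velocity of joint plunger between -0.01 and 0.01 m/s); the arm keeps its last pose, push and grip.
It fails at once if a bystander was moved more than 25 mm (distance of any of pot_white, pot_blue, pot_pink, padlock, pen_red, wand_green from where it was at the start of the episode above 0.025 m).
It also fails if it takes over 58 s, if anything falls off the work surface, if the arm or the gripper's body presses on something with over 40 N, if the wrist force passes 120 N, or if a joint passes its speed limit or range.

### The arm

A 7-joint arm with a two-finger parallel gripper is mounted at the origin on a cart in front of the work surface, level with it; the furniture and walls round the work are solid. World frame = base frame: x ahead of the robot, y to its left, z up, the work surface at z = 0. Lengths are in m, angles in rad, forces in N, time in s.
With the tool pointing down it reaches from about 0.4 to 0.85 m from the base axis. Payload 10.4 kg.
Tool frame: the origin (TCP) lies at the very end of the fingers, on their centre line; the grasp point (between the pads) lies 19 mm behind it (r.grasp_offset is the distance from the TCP to the grasp point, in m); z points along the fingers, y is the direction in which the jaws open and shut (so a half turn about z gives the same grasp; the last joint's range is limited). The gripper opens to 87 mm and grips with 3 to 60 N. Pads are 19 mm wide; open, the fingers measure 117 mm over their backs; the gripper's body (75 mm by 190 mm) begins 51 mm behind the grasp point.
Start: joints at [-1.139, 0.332, -0.065, 1.46, 0.022, 1.35, -0.088], TCP at [0.275, 0.561, 0.223] pointing down, gripper open.
Joint ranges: [-2.6, 2.6], [-0.5, 2.12], [-1.47, 1.34], [0.16, 2.42], [-1.27, 4.41], [0.06, 2.06], [-2.6, 2.6]. Speed limits (rad/s): [2.22, 2.22, 2.79, 2.79, 3.14, 3.14, 3.14].

### API

Orientations are given as a unit quaternion [w, x, y, z].
In Python, from rig import r, imaging, ticket gives the robot as it stands.
- The arm moves only by the tool carry_out, never from a script. Its argument "plan" is a list that holds one entry, the list of rows, each a list of 6 numbers: the shift along the world's x, y, z in m, then the turn, a rotation vector about the world's x, y, z in rad. In form: [[[tx, ty, tz, ax, ay, az], ...]]. A call has exactly 10 rows; each row shifts and turns the commanded pose from where the row before left it; what a row does not reach is not made up. A row lasts 1/12 s, in which the tool goes at most 41.7 mm and 7.16 degrees, less where a joint would pass 70% of its speed; a pose out of reach is approached as far as the arm can. A call with a gripper value outside its range is refused whole. "claw" is the closure in counts, from 0 (fully open) to 255 (shut), set as the call begins (left out, the last holds). The fingers move at their own pace and stop on an object; the grip force is fixed at half the most. Time passes only in rows, so rows that do not move let the fingers close, or fill a call up. It gives the time, the measured TCP pose, the force and the opening at its end, in the units of the state.
- r.get_state(): the state, without advancing time (a new reading comes with each control period).
- imaging.read_camera(name): name is "scene" or "top" or "wrist"; returns a dict with "frame" (384x512x3 uint8, red, green, blue), "depth" (384x512 float32, m along the optical axis (not along the pixel's ray), 0 where there is no reading), "fx", "fy", "cx", "cy" (pixels), "R" (3x3) and "t" (3): a world point X has camera coordinates R X + t. Camera axes: x right, y down, z forward; pixel columns grow to the right and rows downward; lengths in m; the calibration is good to about 2 mm. A picture is of the moment at which its call begins.
- ticket.close_job(): hands the job in, once; it reports no verdict.
The state is a dict: "time": time; "joints": joint angles; "joint_vel": joint speeds; "joint_efforts": joint torques, N m; "tool_pos": TCP position; "tool_rot": TCP orientation; "wrist_force": force on the tool from outside, world axes, zero at the start; "wrist_torque": the same for the moment, N m; "grip_width": finger opening in m.
Only numpy, scipy, OpenCV 4.12 (cv2) and the standard library are available. Lean on these libraries where they do the work, as an engineer would, in place of code of your own. Each camera call takes 0.05 s, during which the arm holds its last target.

## Working session

There is one attempt and no reset: what is moved stays moved. The work goes in short steps, Python scripts to look and compute and a tool call to move; the robot and the scene stay as the last step left them, time stands still between calls to the robot, and variables do not carry over. Pictures are saved under pics/ and viewed, and the job is handed in when it is done.

Besides the shell and the picture viewer there is one more tool, called after "Call:" as a command line: name --argument value ..., lists and objects as JSON in quotes. carry_out: Moves the arm, as the interface text tells. Its arguments: {"type":"object","properties":{"plan":{"type":"array"},"claw":{"type":"number"}},"required":["plan"]}

```bash
mkdir -p pics; ls; cat > h.py <<'E'
import numpy as np, cv2
from rig import r, imaging, ticket
def snap(n,fn):
    c=imaging.read_camera(n); cv2.imwrite('pics/'+fn+'.png',c['frame'][:,:,::-1]); np.savez('pics/'+fn+'.npz',**c); return c
def P(c,u,v,d=None):
    if d is None: d=c['depth'][int(v),int(u)]
    X=np.array([(u-c['cx'])/c['fx']*d,(v-c['cy'])/c['fy']*d,d]); return c['R'].T@(X-c['t'])
def Pz(c,u,v,z):
    D=c['R'].T@np.array([(u-c['cx'])/c['fx'],(v-c['cy'])/c['fy'],1]); O=-c['R'].T@c['t']; return O+D*(z-O[2])/D[2]
def L(fn): return dict(np.load('pics/'+fn+'.npz'))
def st():
    s=r.get_state(); 
    for k in s: print(k,np.round(s[k],4))
E
python3 - <<'E'
from h import *
for n in ('scene','top','wrist'): snap(n,n+'0')
st()
E
```

```text
pics
time 0.15
joints [-1.1386  0.3327 -0.0647  1.4607  0.0216  1.3499 -0.0885]
joint_vel [-0.0007 -0.0023  0.0001 -0.0005 -0.0003  0.0003  0.0014]
joint_efforts [ 1.00000e-03 -6.23635e+01  2.52000e-02 -3.90146e+01 -6.11000e-02
  3.73000e-02  1.00000e-04]
tool_pos [0.2744 0.5612 0.222 ]
tool_rot [-1.000e-04  2.254e-01  9.743e-01 -5.000e-04]
wrist_force [-0.0911  0.0775  0.2386]
wrist_torque [-0.0724  0.003   0.0187]
grip_width 0.087
```

View pics/scene0.png

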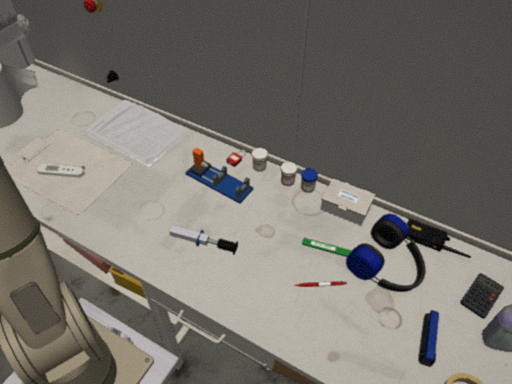

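View pics/top0.png

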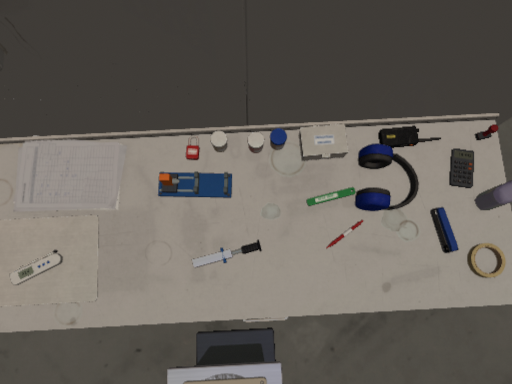

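View pics/wrist0.png

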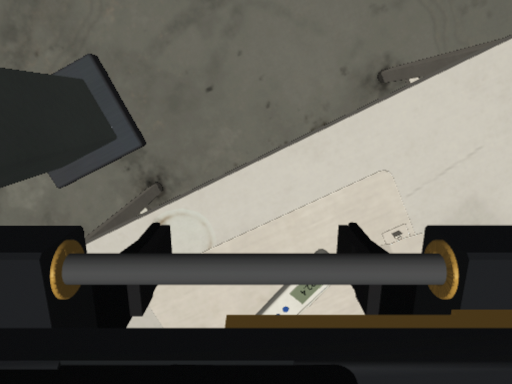

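```bash
python3 - <<'E'
from h import *
c=L('top0'); f=c['frame'][:,:,::-1]
cv2.imwrite('pics/t0crop.png',cv2.resize(f[120:280,150:310],None,fx=5,fy=5,interpolation=cv2.INTER_CUBIC)[:600*5//5+200,:])
cv2.imwrite('pics/t0a.png',cv2.resize(f[120:220,145:245],None,fx=6,fy=6,interpolation=cv2.INTER_CUBIC))
cv2.imwrite('pics/t0b.png',cv2.resize(f[225:285,180:275],None,fx=8,fy=8,interpolation=cv2.INTER_CUBIC))
c2=L('scene0'); f=c2['frame'][:,:,::-1]
cv2.imwrite('pics/s0a.png',cv2.resize(f[140:260,160:280],None,fx=5,fy=5,interpolation=cv2.INTER_CUBIC))
print(c['fx'],c['R'],c['t'],c2['fx'],c2['R'],c2['t'])
E
```

```text
427.885420793383 [[-5.33171369e-02 -9.98577494e-01 -5.20565211e-04]
 [-9.78105004e-01  5.23290519e-02 -2.01425598e-01]
 [ 2.01166309e-01 -1.02302687e-02 -9.79503679e-01]] [-0.06635396  0.61009732  1.16290877] 459.04366257887824 [[ 0.5105392  -0.85979955 -0.00971876]
 [-0.65557726 -0.38191086 -0.65143116]
 [ 0.55638852  0.33895255 -0.75864549]] [-0.37890349  0.43652741  1.07161033]
```

View pics/t0a.png

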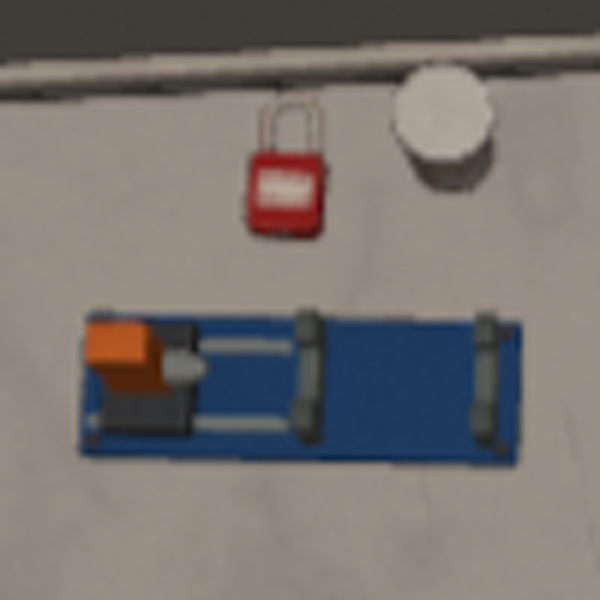

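View pics/t0b.png

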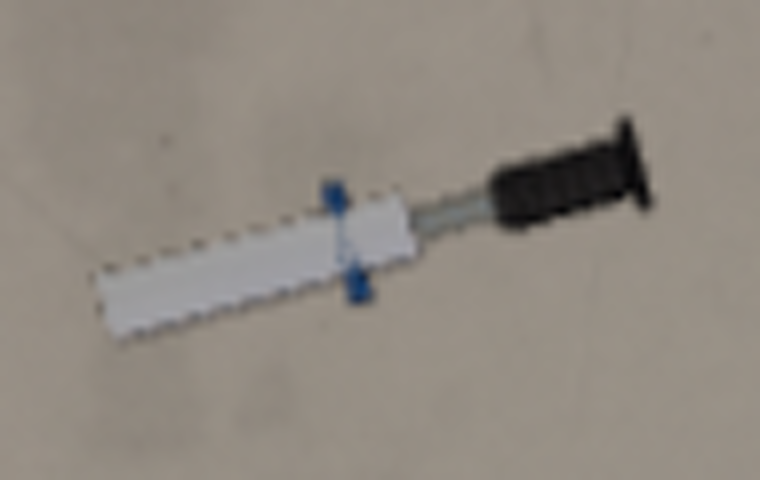

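View pics/s0a.png

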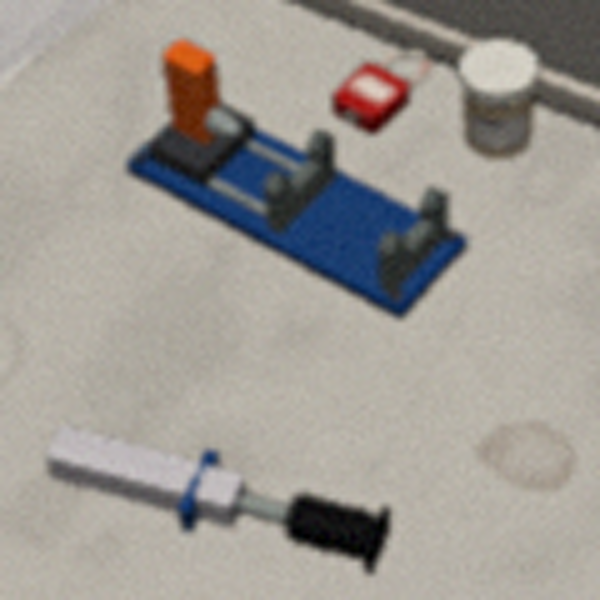

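```bash
cat >> h.py <<'E'
from scipy.optimize import least_squares
def proj(c,X):
    x=(c['R']@np.asarray(X).T).T+c['t']; return np.c_[x[:,0]/x[:,2]*c['fx']+c['cx'],x[:,1]/x[:,2]*c['fy']+c['cy']]
def T(p,X):
    X=np.asarray(X,float); co,s=np.cos(p[2]),np.sin(p[2]); return np.c_[p[0]+co*X[:,0]-s*X[:,1],p[1]+s*X[:,0]+co*X[:,1],X[:,2]]
def fit(obs,p0):
    # obs: list (cam, local pts, pix)
    f=lambda p: np.concatenate([(proj(c,T(p,X))-np.asarray(u)).ravel() for c,X,u in obs])
    s=least_squares(f,p0); return s.x, f(s.x).reshape(-1,2)
E
python3 - <<'E'
from h import *
t=L('top0'); s=L('scene0')
print('cam',-t['R'].T@t['t'],-s['R'].T@s['t'])
up=lambda a,k,ox,oy: (np.array(a,float)+.5)/k-.5+[ox,oy]
# stand
# bed top corners (top crop): back-left(tail,+x) , front +x, front -x, tail -x
ut=up([(88,316),(521,323),(516,464),(80,456)],6,145,120)
Xs=np.array([[.037,.16,.012],[.037,-.06,.012],[-.037,-.06,.0],[-.037,.16,.0]])
us=up([(466,241),(402,316),(130,168)],5,160,140)
Xss=np.array([[.037,-.06,.012],[-.037,-.06,.0],[-.037,.16,.0]])
for o in ([(t,Xs,ut)],[(s,Xss,us)],[(t,Xs,ut),(s,Xss,us)]):
    p,e=fit(o,[.6,.1,0]); print('stand',p.round(4)); print(e.round(1).tolist())
# rod
ut=up([(97,274),(118,340),(405,192),(418,257),(333,182),(360,302)],8,180,225)
X=np.array([[.012,.055,.024],[-.012,.055,0.012],[.012,-.06,.024],[-.012,-.06,.012],[.022,-.035,.012],[-.022,-.035,.012]])
p,e=fit([(t,X,ut)],[.5,.1,.2]); print('rod',p.round(4)); print(e.round(1).tolist())
us=up([(63,425),(50,470),(243,475),(235,524),(211,454),(186,527)],5,160,140)
X2=np.array([[.012,.055,.024],[-.012,.055,0.0],[.012,-.06,.024],[-.012,-.06,.0],[.022,-.035,.02],[-.022,-.035,.0]])
p,e=fit([(s,X2,us)],[.5,.1,.2]); print('rod s',p.round(4)); print(e.round(1).tolist())
p,e=fit([(t,X,ut),(s,X2,us)],[.5,.1,.2]); print('rod',p.round(4)); print(e.round(1).tolist())
# depth check
for (u,v) in up([(380,225),(250,265),(130,300)],8,180,225): print(P(t,round(u),round(v)).round(4))
E
```

```text
cam [ 0.35926338 -0.08628851  1.26192809] [-0.11660916 -0.52229155  1.09365743]
stand [ 0.6667  0.017  -0.0737]
[[-0.5, -0.8], [0.1, -0.6], [0.4, 0.7], [0.1, 0.6]]
stand [ 0.669   0.0169 -0.0993]
[[0.8, -1.1], [-0.6, 1.2], [-0.2, -0.1]]
stand [ 0.6673  0.0169 -0.0796]
[[-0.4, -1.3], [0.2, -0.7], [0.3, 0.6], [0.1, 0.1], [0.5, -1.1], [-0.4, 1.4], [-0.9, 0.9]]
rod [0.447  0.0241 0.2098]
[[-0.3, -0.1], [-0.5, 0.0], [-0.1, -0.3], [0.6, -0.0], [-0.0, 0.3], [0.3, -0.0]]
rod s [0.4487 0.0251 0.2018]
[[-0.2, -1.2], [-0.0, 1.0], [0.5, -0.7], [-0.5, 0.9], [0.3, -0.7], [-0.1, 0.7]]
rod [0.4478 0.0245 0.2064]
[[-0.5, -0.4], [-0.6, -0.3], [-0.2, -0.4], [0.4, -0.2], [-0.1, 0.1], [0.2, -0.2], [-0.3, -0.8], [-0.1, 1.4], [0.5, -0.5], [-0.4, 1.1], [0.3, -0.5], [-0.1, 1.0]]
[ 0.4585 -0.0224  0.0217]
[0.4465 0.0241 0.0231]
[0.4373 0.0671 0.0257]
```

Call:
carry_out --plan '[[[0.013,-0.038,0,0,0,-0.07],[0.013,-0.038,0,0,0,-0.07],[0.013,-0.038,0,0,0,-0.07],[0.013,-0.038,0,0,0,-0.07],[0.013,-0.038,0,0,0,-0.07],[0.013,-0.038,0,0,0,-0.07],[0.013,-0.038,0,0,0,-0.07],[0.013,-0.038,0,0,0,-0.07],[0.013,-0.038,0,0,0,-0.07],[0.013,-0.038,0,0,0,-0.07]]]' --claw 0

```text
time: 0.98
tool_pos: [0.4046, 0.1795, 0.2226]
tool_rot: [-0.0, 0.547, 0.837, 0.0]
wrist_force: [1.3, 0.6, -0.1]
grip_width: 0.0871
```

Call:
carry_out --plan '[[[0.006,-0.022,-0.003,0,0,-0.03],[0.006,-0.022,-0.003,0,0,-0.03],[0.006,-0.022,-0.003,0,0,-0.03],[0.006,-0.022,-0.003,0,0,-0.03],[0.006,-0.022,-0.003,0,0,-0.03],[0.006,-0.022,-0.003,0,0,-0.03],[0.006,-0.019,-0.002,0,0,-0.027],[0,0,0,0,0,0],[0,0,0,0,0,0],[0,0,0,0,0,0]]]'

```text
time: 1.82
tool_pos: [0.4463, 0.0313, 0.2024]
tool_rot: [-0.0, 0.629, 0.777, 0.0]
wrist_force: [0.5, 0.7, -0.5]
grip_width: 0.0871
```

```bash
python3 - <<'E'
from h import *
snap('wrist','w1'); st()
E
```

```text
time 1.8667
joints [-0.6139 -0.0759  0.4259  1.952   0.0327  1.259   0.0117]
joint_vel [-0.0046 -0.0014 -0.0029 -0.0003  0.0018 -0.001   0.001 ]
joint_efforts [ 5.65600e-01 -2.83566e+01 -8.72500e-01 -3.80102e+01 -1.12000e-02
  3.96000e-02  4.50000e-03]
tool_pos [0.4463 0.0315 0.2025]
tool_rot [-1.000e-04  6.288e-01  7.776e-01  0.000e+00]
wrist_force [-0.0359  0.7668  0.9808]
wrist_torque [-0.045   0.0188 -0.0672]
grip_width 0.0868
```

View pics/w1.png

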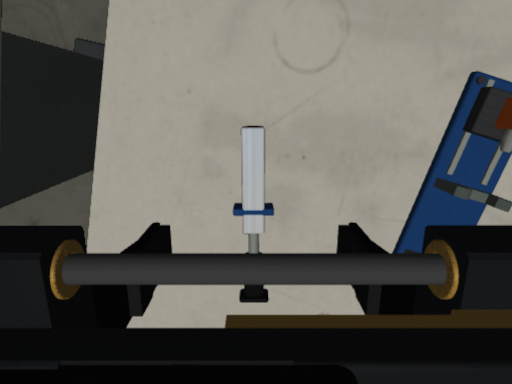

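```bash
python3 - <<'E'
from h import *
c=L('w1'); f=c['frame'][:,:,::-1]
cv2.imwrite('pics/w1a.png',cv2.resize(f[115:245,200:310],None,fx=5,fy=5,interpolation=cv2.INTER_CUBIC)[:, :])
p=[.4478,.0245,.2064]
X=np.array([[.012,.055,.024],[-.012,.055,.024],[.012,-.06,.024],[-.012,-.06,.024],[.022,-.031,.012],[-.022,-.031,.012]])
print(proj(c,T(p,X)).round(1)); print((-c['R'].T@c['t']).round(3))
print(((proj(c,T(p,X))-[200,115]+.5)*5-.5).round(0))
E
```

```text
[[264.5 126.1]
 [240.6 126. ]
 [263.2 233.3]
 [241.2 233.2]
 [272.3 204.7]
 [232.4 204.5]]
[0.433 0.101 0.364]
[[325.  58.]
 [205.  57.]
 [318. 594.]
 [208. 593.]
 [363. 450.]
 [164. 450.]]
```

View pics/w1a.png

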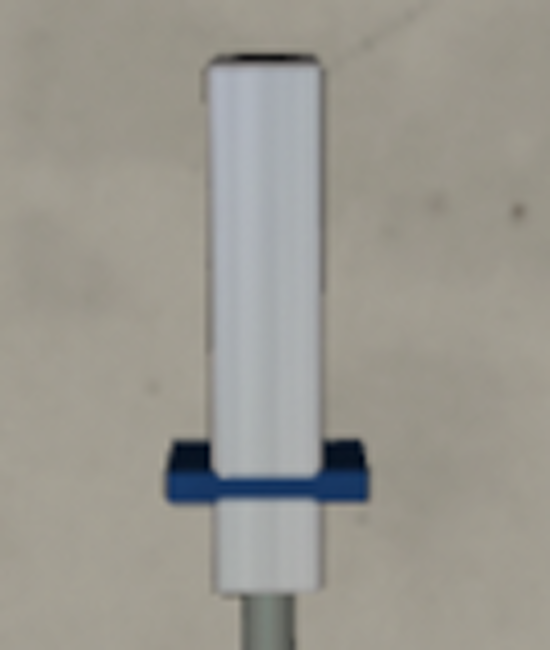

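Call:
carry_out --plan '[[[0.001,-0.003,-0.03,0,0,0],[0,0,-0.03,0,0,0],[0,0,-0.03,0,0,0],[0,0,-0.03,0,0,0],[0,0,-0.03,0,0,0],[0,0,-0.026,0,0,0],[0,0,-0.014,0,0,0],[0,0,-0.008,0,0,0],[0,0,0,0,0,0],[0,0,0,0,0,0]]]'

```text
time: 2.7
tool_pos: [0.4478, 0.028, 0.005]
tool_rot: [0.0, 0.629, 0.777, 0.0]
wrist_force: [-0.1, -0.1, 0.8]
grip_width: 0.0872
```

Call:
carry_out --plan '[[[0,0,0,0,0,0],[0,0,0,0,0,0],[0,0,0,0,0,0],[0,0,0,0,0,0],[0,0,0,0,0,0],[0,0,0,0,0,0],[0,0,0,0,0,0],[0,0,0,0,0,0],[0,0,0,0,0,0],[0,0,0,0,0,0]]]' --claw 255

```text
time: 3.53
tool_pos: [0.4475, 0.0275, 0.0045]
tool_rot: [-0.0, 0.629, 0.777, -0.0]
wrist_force: [0.2, -0.4, 0.9]
grip_width: 0.0282
```

Call:
carry_out --plan '[[[0,0,0,0,0,0],[0,0,0,0,0,0],[0,0,0,0,0,0],[0,0,0,0,0,0],[0,0,0.01,0,0,0],[0,0,0.02,0,0,0],[0,0,0.03,0,0,0],[0,0,0.03,0,0,0],[0,0,0.02,0,0,0],[0,0,0.01,0,0,0]]]'

```text
time: 4.37
tool_pos: [0.4488, 0.0276, 0.1277]
tool_rot: [0.001, 0.63, 0.777, 0.002]
wrist_force: [-0.3, 0.8, -3.3]
grip_width: 0.0237
```

```bash
python3 - <<'E'
from h import *
snap('wrist','w2'); snap('scene','s2');snap('top','t2'); st()
f=L('s2')['frame'][:,:,::-1]
cv2.imwrite('pics/s2a.png',cv2.resize(f[140:260,150:280],None,fx=5,fy=5,interpolation=cv2.INTER_CUBIC))
E
```

```text
time 4.5167
joints [-0.6129  0.0101  0.4569  2.0514 -0.0056  1.0803  0.0557]
joint_vel [ 0.0015  0.0301 -0.0007  0.029  -0.0045 -0.0105  0.004 ]
joint_efforts [  0.0634 -34.578    0.3372 -38.4107   0.155    0.2661  -0.09  ]
tool_pos [0.4476 0.0276 0.1245]
tool_rot [1.000e-04 6.294e-01 7.771e-01 5.000e-04]
wrist_force [ 0.183   1.1976 -3.9843]
wrist_torque [0.0677 0.0647 0.0075]
grip_width 0.0238
```

View pics/w2.png

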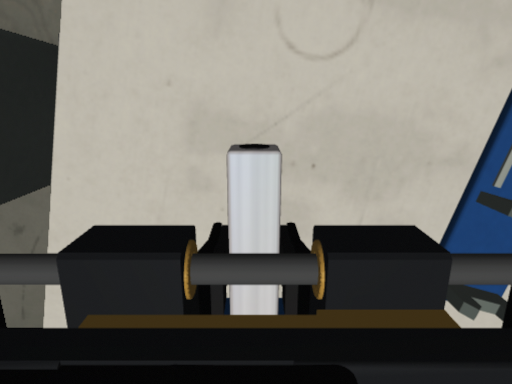

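View pics/s2a.png

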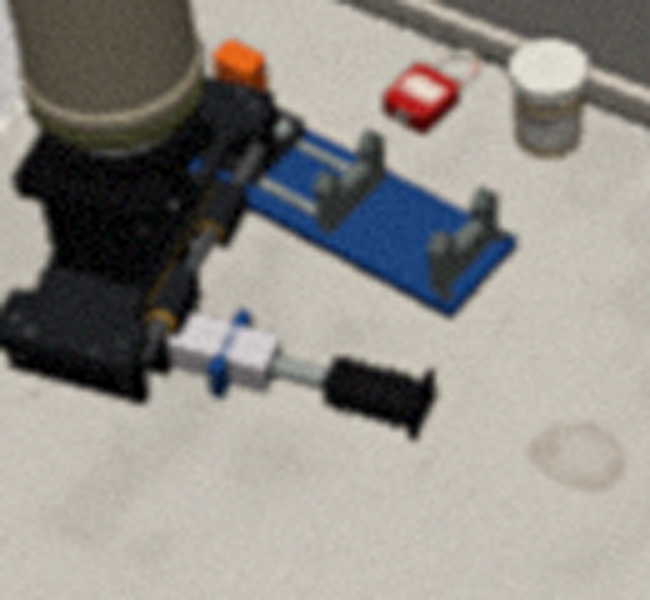

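Call:
carry_out --plan '[[[0.015,0,0,0,0,-0.02],[0.027,0,0,0,0,-0.035],[0.03,0,0,0,0,-0.04],[0.03,0,0,0,0,-0.04],[0.03,0,0,0,0,-0.04],[0.03,0,0,0,0,-0.04],[0.028,0,0,0,0,-0.035],[0.02,-0.001,0,0,0,-0.025],[0.01,0,0,0,0,-0.01],[0,0,0,0,0,0]]]'

```text
time: 5.35
tool_pos: [0.668, 0.0261, 0.1212]
tool_rot: [-0.0, 0.734, 0.679, -0.002]
wrist_force: [0.2, 0.4, -2.5]
grip_width: 0.0241
```

```bash
python3 - <<'E'
from h import *
snap('wrist','w3'); snap('scene','s3');snap('top','t3'); st()
f=L('s3')['frame'][:,:,::-1]
cv2.imwrite('pics/s3a.png',cv2.resize(f[100:220,160:290],None,fx=6,fy=6,interpolation=cv2.INTER_CUBIC)[:600])
E
```

```text
time 5.5
joints [-0.4728  0.5275  0.5086  1.4816 -0.2651  1.2042 -0.0021]
joint_vel [-0.0045 -0.0213  0.0021  0.0022  0.0012  0.0025 -0.0029]
joint_efforts [ 8.92000e-02 -6.73806e+01  1.12948e+01 -3.78451e+01  1.10000e-03
 -1.45000e-02 -5.00000e-03]
tool_pos [0.6662 0.0263 0.1228]
tool_rot [-7.000e-04  7.334e-01  6.798e-01 -1.200e-03]
wrist_force [-0.1148 -0.8495 -2.9768]
wrist_torque [-0.0095  0.0376 -0.0151]
grip_width 0.0236
```

View pics/w3.png

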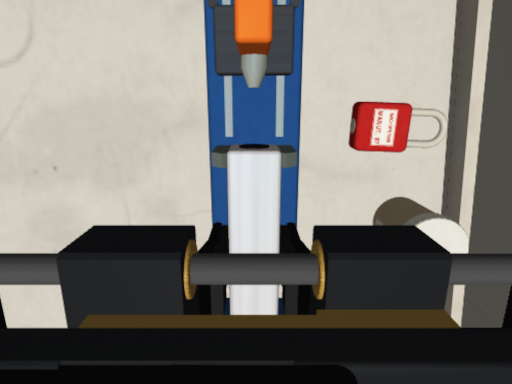

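View pics/s3a.png

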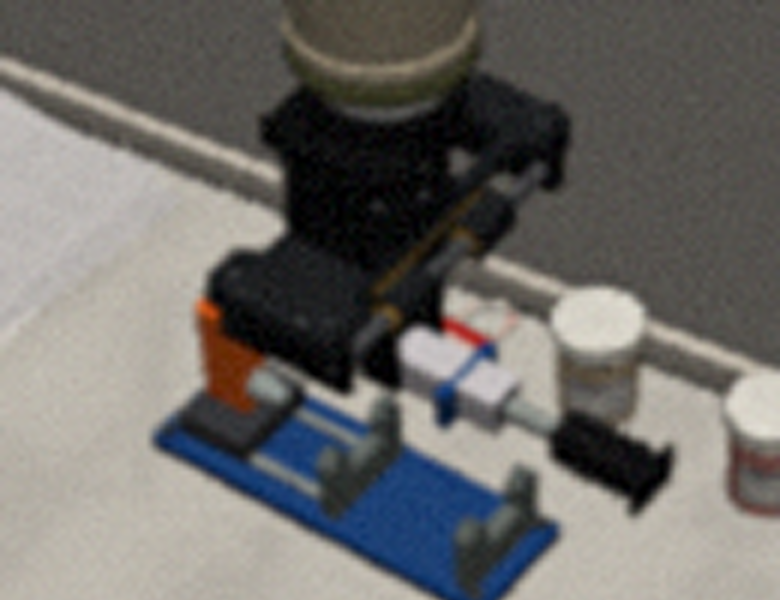

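View pics/t3.png

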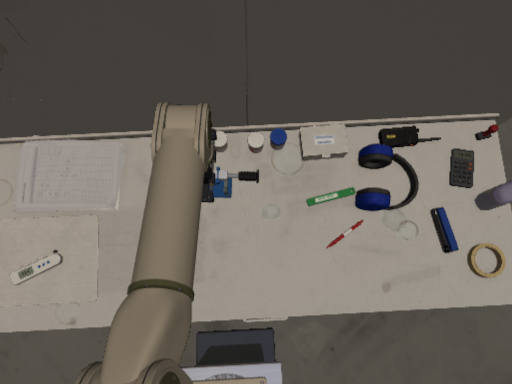

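```bash
python3 - <<'E'
from h import *
c=L('w3'); f=c['frame'][:,:,::-1]
cv2.imwrite('pics/w3a.png',cv2.resize(f[0:200,190:320],None,fx=4,fy=4,interpolation=cv2.INTER_CUBIC)[:600])
cv2.imwrite('pics/w3b.png',cv2.resize(f[130:230,190:320],None,fx=6,fy=6,interpolation=cv2.INTER_CUBIC)[:600])
E
```

```text
(no output)
```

View pics/w3a.png

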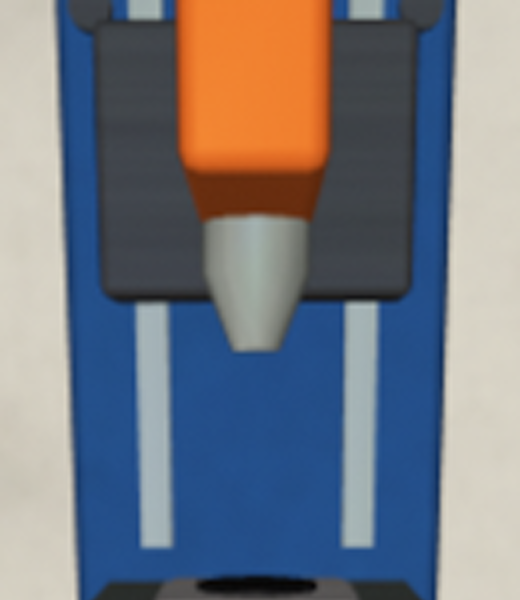

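View pics/w3b.png

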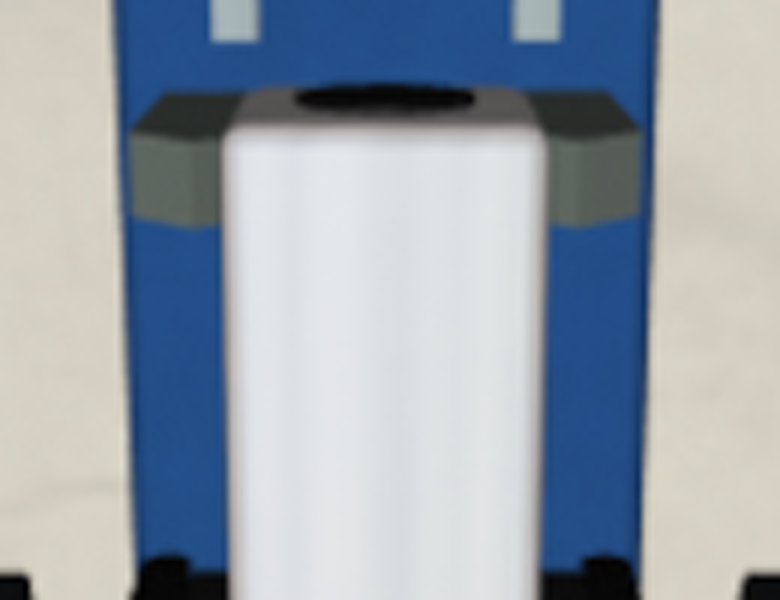

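```bash
python3 - <<'E'
from h import *
c=L('w3'); 
up=lambda a,k,ox,oy: (np.array(a,float)+.5)/k-.5+[ox,oy]
u=np.r_[up([(132,135),(132,216),(639,133),(639,214)],6,190,130),up([(256,351)],4,190,0)]
X=np.array([[-.03,.048,.058],[-.03,.038,.058],[.03,.048,.058],[.03,.038,.058],[0,.095,.048]])
p,e=fit([(c,X,u)],[.667,.017,-.075]); print(p.round(4)); print(e.round(1).tolist())
p4,e=fit([(c,X[:4],u[:4])],[.667,.017,-.075]); print(p4.round(4)); print(e.round(1).tolist())
# bed edges check
E=np.array([[sx*.037,y,.012] for sx in(-1,1) for y in (.02,.06,.1,.14)])
print((proj(c,T(p,E))).round(1))
print('obs edge left row0: ',190+57/4,' right ',190+455/4,' row 225:',190+137/6,190+637/6)
# rod
z=.1228-.0045
ur=up([(224,128),(547,128),(232,560),(540,560)],6,190,130)
def fr(q):
    pr=proj(c,T(q,[[-.012,.055,z+.024],[.012,.055,z+.024]]))
    return (pr-ur[:2]).ravel()
s=least_squares(fr,[.667,.023,-.077]);print('rod',s.x.round(4),s.fun.round(2), z)
print('tool yaw',2*np.arctan2(.6798,.7334)-np.pi/2)
E
```

```text
[ 0.6686  0.0161 -0.0722]
[[-2.1, 1.3], [-1.6, 2.3], [2.1, 1.3], [1.7, 2.4], [-0.1, -6.4]]
[ 0.6687  0.0172 -0.0718]
[[-2.2, -0.5], [-1.7, 0.6], [2.2, -0.5], [1.7, 0.6]]
[[209.6 178.7]
 [207.6 129.9]
 [205.6  77.1]
 [203.3  19.9]
 [298.6 178.4]
 [300.2 129.5]
 [301.9  76.7]
 [303.7  19.4]]
obs edge left row0:  204.25  right  303.75  row 225: 212.83333333333334 296.1666666666667
rod [ 0.6692  0.0226 -0.0757] [-1.55  0.04  1.55  0.03] 0.1183
tool yaw -0.07581987011616764
```

Call:
carry_out --plan '[[[0,0,-0.01,0,0,0.002],[0,0,-0.015,0,0,0],[0,0,-0.015,0,0,0],[0,0,-0.01,0,0,0],[0,0,-0.005,0,0,0],[0,0,0,0,0,0],[0,0,0,0,0,0],[0,0,0,0,0,0],[0,0,0,0,0,0],[0,0,0,0,0,0]]]'

```text
time: 6.33
tool_pos: [0.668, 0.0265, 0.0703]
tool_rot: [0.0, 0.733, 0.68, 0.001]
wrist_force: [1.1, -0.0, -2.9]
grip_width: 0.0239
```

```bash
python3 - <<'E'
from h import *
snap('scene','s4'); snap('wrist','w4');st()
f=L('s4')['frame'][:,:,::-1]
cv2.imwrite('pics/s4a.png',cv2.resize(f[130:210,180:290],None,fx=7,fy=7,interpolation=cv2.INTER_CUBIC))
f=L('w4')['frame'][:,:,::-1]
cv2.imwrite('pics/w4b.png',cv2.resize(f[130:230,190:320],None,fx=6,fy=6,interpolation=cv2.INTER_CUBIC)[:600])
E
```

```text
time 6.4333
joints [-0.4602  0.5788  0.4889  1.5257 -0.2911  1.1092  0.0172]
joint_vel [-0.0009  0.0035 -0.003   0.0035  0.0005 -0.0014  0.0013]
joint_efforts [ 8.60000e-03 -7.04704e+01  1.20791e+01 -3.57724e+01  3.47000e-02
  3.42000e-02 -4.00000e-04]
tool_pos [0.6678 0.0265 0.07  ]
tool_rot [2.000e-04 7.328e-01 6.805e-01 3.000e-04]
wrist_force [-0.5917 -0.1933 -2.9471]
wrist_torque [0.0193 0.0957 0.004 ]
grip_width 0.024
```

View pics/s4a.png

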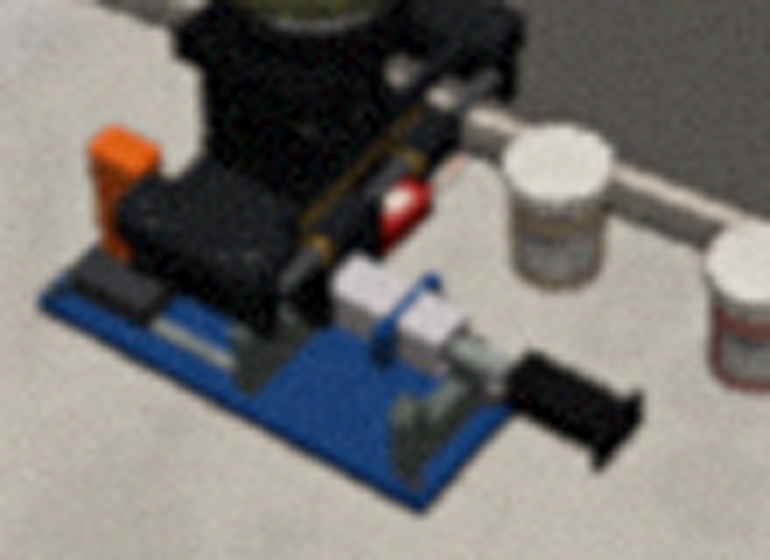

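View pics/w4b.png

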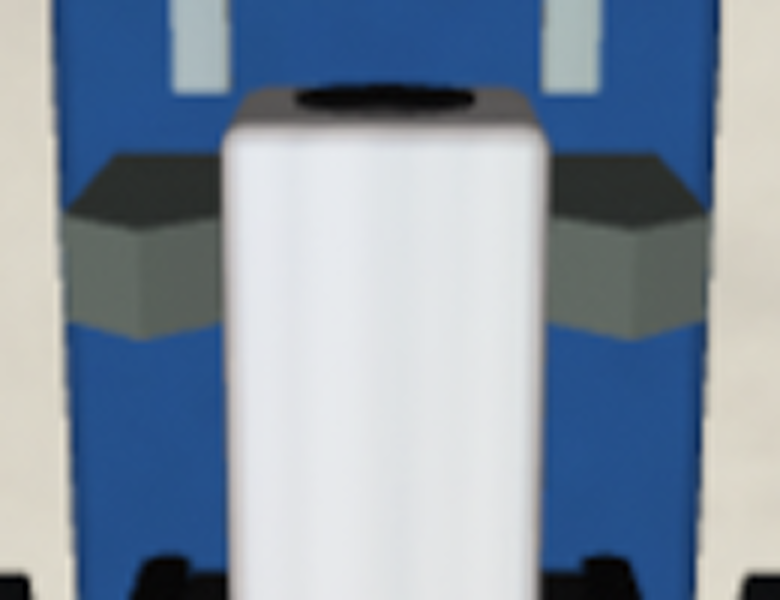

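Call:
carry_out --plan '[[[0,0,-0.005,0,0,0],[0,0,-0.005,0,0,0],[0,0,-0.005,0,0,0],[0,0,-0.005,0,0,0],[0,0,-0.004,0,0,0],[0,0,-0.002,0,0,0],[0,0,-0.002,0,0,0],[0,0,0,0,0,0],[0,0,0,0,0,0],[0,0,0,0,0,0]]]'

```text
time: 7.27
tool_pos: [0.6678, 0.0265, 0.0419]
tool_rot: [0.0, 0.733, 0.68, 0.0]
wrist_force: [0.4, -0.1, -3.9]
grip_width: 0.0239
```

```bash
python3 - <<'E'
from h import *
snap('scene','s5'); snap('wrist','w5');st()
f=L('s5')['frame'][:,:,::-1]
cv2.imwrite('pics/s5a.png',cv2.resize(f[130:210,180:290],None,fx=7,fy=7,interpolation=cv2.INTER_CUBIC))
E
```

```text
time 7.3667
joints [-0.4524  0.6095  0.4772  1.5443 -0.3059  1.062   0.0271]
joint_vel [ 0.0006 -0.0006  0.0015  0.0009  0.0009  0.0019  0.0001]
joint_efforts [ 3.30000e-03 -7.13524e+01  1.23676e+01 -3.46356e+01  3.33000e-02
  3.81000e-02 -3.00000e-04]
tool_pos [0.6677 0.0265 0.0419]
tool_rot [2.000e-04 7.328e-01 6.805e-01 2.000e-04]
wrist_force [ 0.5615  0.0983 -3.5212]
wrist_torque [0.0144 0.0711 0.015 ]
grip_width 0.0235
```

View pics/s5a.png

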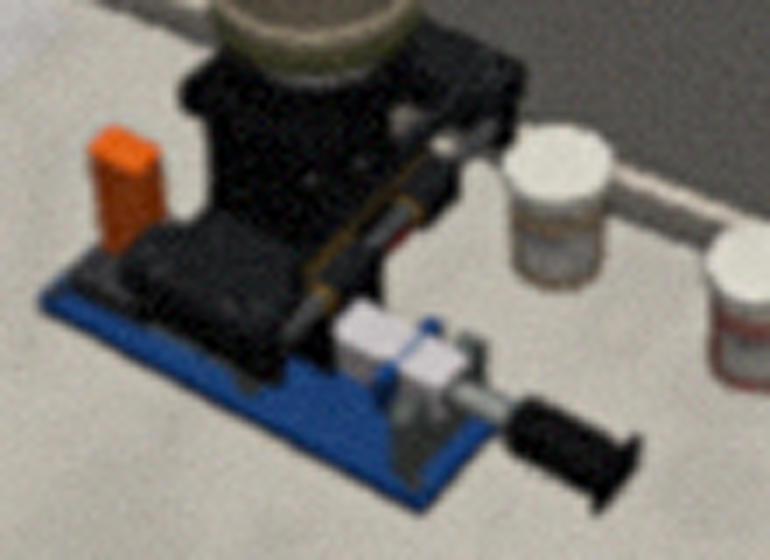

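View pics/w5.png

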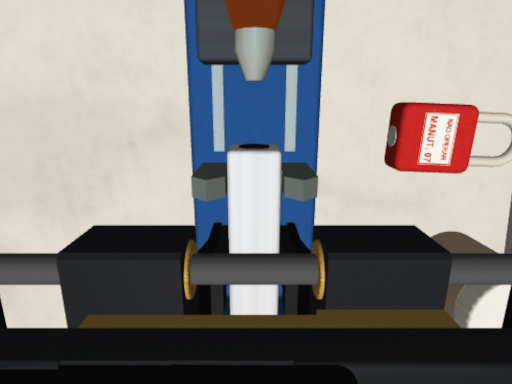

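Call:
carry_out --plan '[[[0,0,-0.001,0,0,0],[0,0,0,0,0,0],[0,0,0,0,0,0],[0,0,0,0,0,0],[0,0,0,0,0,0],[0,0,0,0,0,0],[0,0,0,0,0,0],[0,0,0,0,0,0],[0,0,0,0,0,0],[0,0,0,0,0,0]]]' --claw 0

```text
time: 8.2
tool_pos: [0.6676, 0.0265, 0.0406]
tool_rot: [0.0, 0.733, 0.68, 0.0]
wrist_force: [0.2, -0.7, 0.1]
grip_width: 0.0817
```

```bash
python3 - <<'E'
from h import *
snap('scene','s6'); snap('wrist','w6');st()
f=L('s6')['frame'][:,:,::-1]
cv2.imwrite('pics/s6a.png',cv2.resize(f[130:210,180:290],None,fx=7,fy=7,interpolation=cv2.INTER_CUBIC))
E
```

```text
time 8.3
joints [-0.452   0.611   0.4766  1.5451 -0.3064  1.0603  0.0275]
joint_vel [-0.0002 -0.      0.0019  0.0005  0.0019 -0.      0.0001]
joint_efforts [ 1.40000e-03 -6.94882e+01  1.18759e+01 -3.32633e+01 -5.07000e-02
  4.07000e-02  1.00000e-04]
tool_pos [0.6675 0.0265 0.0406]
tool_rot [0.     0.7328 0.6805 0.    ]
wrist_force [ 0.751  -0.0172  0.3002]
wrist_torque [-0.077   0.107   0.0195]
grip_width 0.0849
```

View pics/s6a.png

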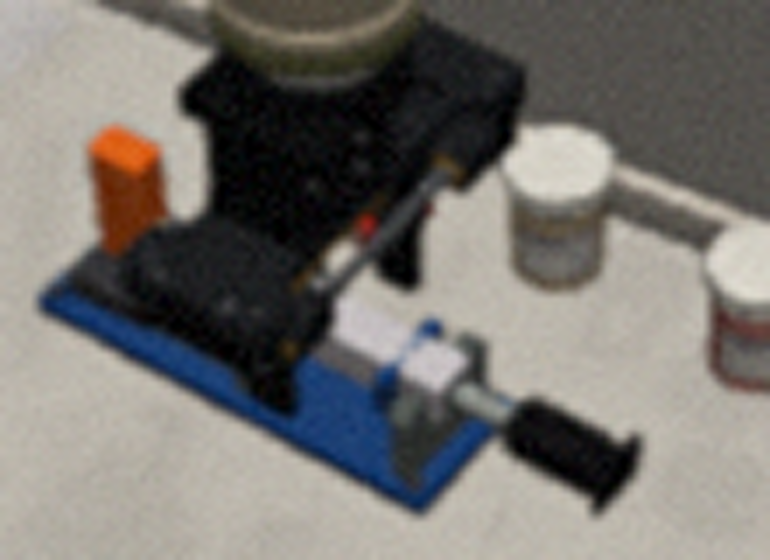

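View pics/w6.png

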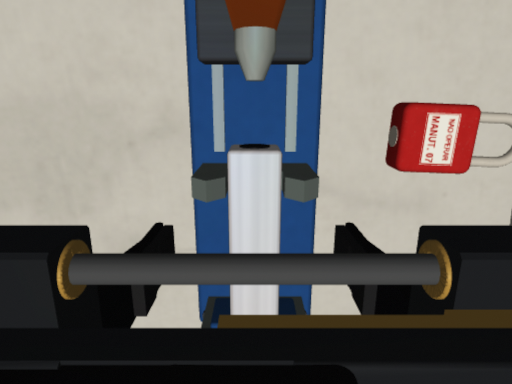

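Call:
carry_out --plan '[[[0,0,0.015,0,0,0],[0,0,0.03,0,0,0],[0,0,0.03,0,0,0],[0,0,0.025,0,0,0],[0.001,0.013,0,0,0,0],[0.002,0.026,0,0,0,0],[0.002,0.026,0,0,0,0],[0.002,0.026,0,0,0,0],[0.001,0.013,0,0,0,0],[0,0,0,0,0,0]]]'

```text
time: 9.13
tool_pos: [0.6751, 0.1351, 0.1399]
tool_rot: [-0.001, 0.731, 0.682, 0.0]
wrist_force: [0.2, 0.4, -0.7]
grip_width: 0.0872
```

```bash
python3 - <<'E'
from h import *
snap('scene','s7'); snap('wrist','w7');snap('top','t7');st()
f=L('s7')['frame'][:,:,::-1]
cv2.imwrite('pics/s7a.png',cv2.resize(f[130:210,180:290],None,fx=7,fy=7,interpolation=cv2.INTER_CUBIC))
f=L('t7')['frame'][:,:,::-1]
cv2.imwrite('pics/t7a.png',cv2.resize(f[130:210,150:270],None,fx=6,fy=6,interpolation=cv2.INTER_CUBIC))
E
```

```text
time 9.2833
joints [-0.591   0.5535  0.4882  1.3998 -0.2613  1.2528 -0.1588]
joint_vel [ 0.0138 -0.0048  0.0097  0.0031 -0.0007  0.0006 -0.0012]
joint_efforts [-2.23940e+00 -6.88829e+01  9.48740e+00 -3.70550e+01 -2.59500e-01
  2.69000e-02 -2.50000e-02]
tool_pos [0.6756 0.1286 0.1405]
tool_rot [ 5.000e-04  7.333e-01  6.799e-01 -4.000e-04]
wrist_force [-0.4539 -1.407  -0.1111]
wrist_torque [-0.1228  0.028  -0.0157]
grip_width 0.0871
```

View pics/s7a.png

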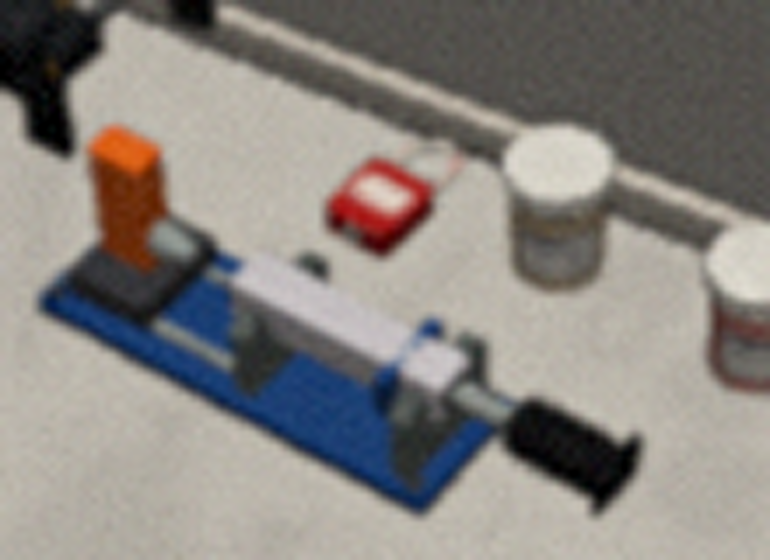

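View pics/w7.png

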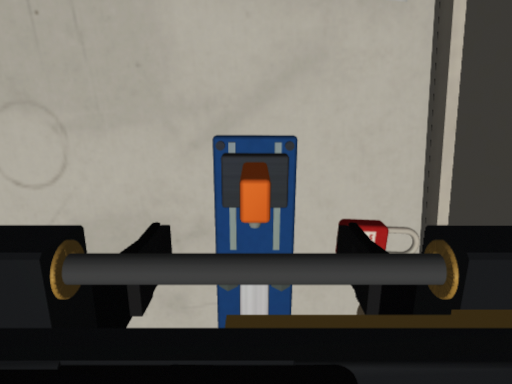

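View pics/t7a.png

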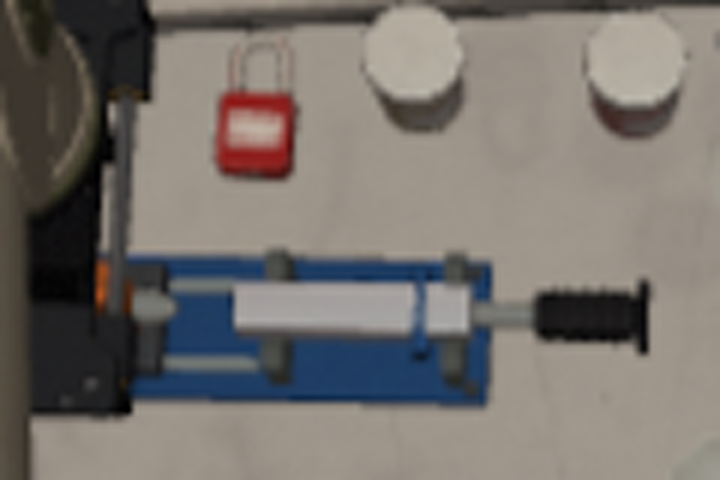

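```bash
python3 - <<'E'
from h import *
c=L('w7'); f=c['frame'][:,:,::-1]
cv2.imwrite('pics/w7a.png',cv2.resize(f[130:240,205:305],None,fx=5,fy=5,interpolation=cv2.INTER_CUBIC))
print(Pz(c,255,201,.097),Pz(c,255,180,.097),Pz(c,255,222,.097)); 
print(proj(c,T([.6672,.0173,-.073],[[0,.115,.097],[0,.145,.097],[.037,.16,.012],[-.037,.16,.012]])))
t=L('t7');s=L('s7')
up=lambda a,k,ox,oy: (np.array(a,float)+.5)/k-.5+[ox,oy]
# rod in top: case top corners rear, mouth
u=up([(235,283),(235,330),(470,285),(470,333)],6,150,130)
print([Pz(t,*q,.06 if i%2==0 else .05).round(4) for i,q in enumerate(u)])
st()
E
```

```text
[0.67822343 0.14222688 0.097     ] [0.67918424 0.15596807 0.097     ] [0.67722937 0.12801016 0.097     ]
[[252.04261087 216.38651103]
 [252.08558925 170.8931079 ]
 [295.68734726 134.25444911]
 [209.51611346 134.05463043]]
[array([0.6811, 0.0771, 0.06  ]), array([0.6602, 0.079 , 0.05  ]), array([ 0.674 , -0.0362,  0.06  ]), array([ 0.6526, -0.0348,  0.05  ])]
time 9.2833
joints [-0.591   0.5535  0.4882  1.3998 -0.2613  1.2528 -0.1588]
joint_vel [ 0.0138 -0.0048  0.0097  0.0031 -0.0007  0.0006 -0.0012]
joint_efforts [-2.23940e+00 -6.88829e+01  9.48740e+00 -3.70550e+01 -2.59500e-01
  2.69000e-02 -2.50000e-02]
tool_pos [0.6756 0.1286 0.1405]
tool_rot [ 5.000e-04  7.333e-01  6.799e-01 -4.000e-04]
wrist_force [-0.4539 -1.407  -0.1111]
wrist_torque [-0.1228  0.028  -0.0157]
grip_width 0.0871
```

View pics/w7a.png

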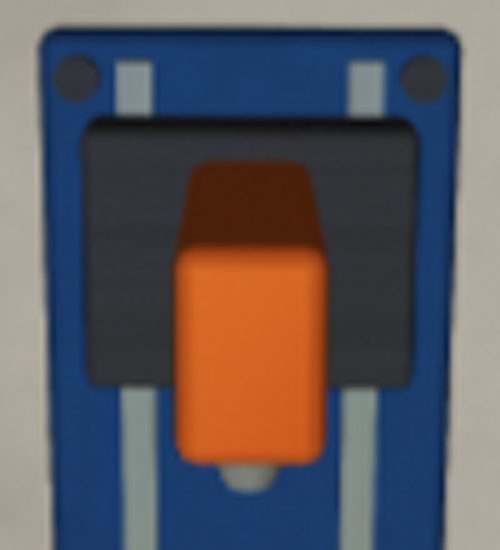

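Call:
carry_out --plan '[[[0.001,0.006,0,0,0,0],[0,0.004,-0.01,0,0,0],[0,0,-0.02,0,0,0],[0,0,-0.02,0,0,0],[0,0,-0.014,0,0,0],[0,0,-0.008,0,0,0],[0,0,0,0,0,0],[0,0,0,0,0,0],[0,0,0,0,0,0],[0,0,0,0,0,0]]]'

```text
time: 10.12
tool_pos: [0.6773, 0.1406, 0.0699]
tool_rot: [0.0, 0.733, 0.68, 0.001]
wrist_force: [0.6, -0.4, -0.3]
grip_width: 0.0868
```

Call:
carry_out --plan '[[[0,0,0,0,0,0],[0,0,0,0,0,0],[0,0,0,0,0,0],[0,0,0,0,0,0],[0,0,0,0,0,0],[0,0,0,0,0,0],[0,0,0,0,0,0],[0,0,0,0,0,0],[0,0,0,0,0,0],[0,0,0,0,0,0]]]' --claw 255

```text
time: 10.95
tool_pos: [0.6765, 0.1405, 0.0686]
tool_rot: [0.0, 0.733, 0.68, 0.0]
wrist_force: [0.4, 0.7, 0.2]
grip_width: 0.0283
```

Call:
carry_out --plan '[[[0,0,0,0,0,0],[0,0,0,0,0,0],[0,0,0,0,0,0],[0,0,0,0,0,0],[0,0,0,0,0,0],[0,0,0,0,0,0],[0,0,0,0,0,0],[0,0,0,0,0,0],[0,0,0,0,0,0],[0,0,0,0,0,0]]]'

```text
time: 11.78
tool_pos: [0.6765, 0.1405, 0.0686]
tool_rot: [-0.0, 0.733, 0.68, 0.0]
wrist_force: [-1.3, 0.8, -0.3]
grip_width: 0.0199
```

```bash
python3 - <<'E'
from h import *
snap('wrist','w8');snap('scene','s8');snap('top','t8');st()
f=L('t8')['frame'][:,:,::-1]
cv2.imwrite('pics/t8a.png',cv2.resize(f[130:210,150:270],None,fx=6,fy=6,interpolation=cv2.INTER_CUBIC))
E
```

```text
time 11.9333
joints [-0.5901  0.6231  0.461   1.4544 -0.2909  1.1321 -0.1541]
joint_vel [ 0.0002 -0.0008 -0.0004 -0.0005 -0.     -0.0003  0.0008]
joint_efforts [ 6.80000e-02 -7.20667e+01  1.17570e+01 -3.49259e+01 -5.68000e-02
 -1.98900e-01  1.90000e-03]
tool_pos [0.6765 0.1405 0.0685]
tool_rot [-0.      0.7327  0.6805 -0.    ]
wrist_force [-0.4429  1.0136  0.9533]
wrist_torque [-0.0915  0.2353 -0.0145]
grip_width 0.0198
```

View pics/w8.png

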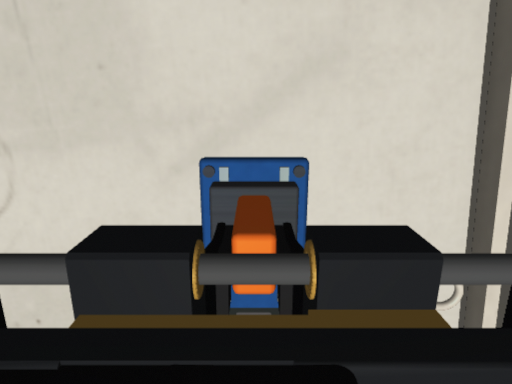

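View pics/t8a.png

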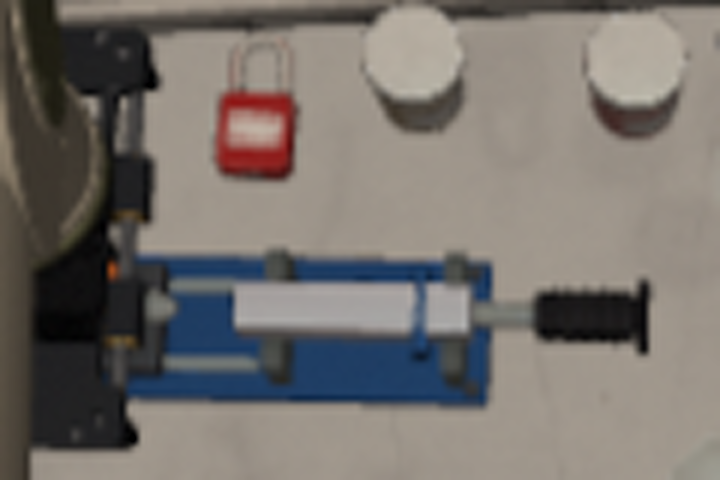

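Call:
carry_out --plan '[[[-0.0002,-0.003,0,0,0,0],[-0.0003,-0.004,0,0,0,0],[-0.0003,-0.004,0,0,0,0],[-0.0003,-0.004,0,0,0,0],[-0.0003,-0.004,0,0,0,0],[-0.0003,-0.004,0,0,0,0],[-0.0001,-0.002,0,0,0,0],[0,0,0,0,0,0],[0,0,0,0,0,0],[0,0,0,0,0,0]]]'

```text
time: 12.77
tool_pos: [0.6746, 0.1143, 0.0685]
tool_rot: [0.0, 0.733, 0.68, -0.001]
wrist_force: [-2.7, -1.8, 2.0]
grip_width: 0.0199
```

```bash
python3 - <<'E'
from h import *
snap('wrist','w9');snap('scene','s9');snap('top','t9');st()
f=L('t9')['frame'][:,:,::-1]
cv2.imwrite('pics/t9a.png',cv2.resize(f[130:210,150:270],None,fx=6,fy=6,interpolation=cv2.INTER_CUBIC))
f=L('s9')['frame'][:,:,::-1]
cv2.imwrite('pics/s9a.png',cv2.resize(f[130:210,180:290],None,fx=7,fy=7,interpolation=cv2.INTER_CUBIC))
E
```

```text
time 12.9167
joints [-0.5627  0.6106  0.4667  1.4751 -0.2892  1.1251 -0.118 ]
joint_vel [-0.0018  0.0016 -0.0035 -0.0014 -0.0033 -0.0017  0.001 ]
joint_efforts [-1.17500e+00 -7.07429e+01  1.04619e+01 -3.57377e+01 -6.90700e-01
 -8.66300e-01 -2.45000e-02]
tool_pos [0.6746 0.1148 0.0685]
tool_rot [ 2.000e-04  7.330e-01  6.803e-01 -4.000e-04]
wrist_force [-3.0783 -2.1947  1.3349]
wrist_torque [-0.5282  0.5953  0.0023]
grip_width 0.0199
```

View pics/t9a.png

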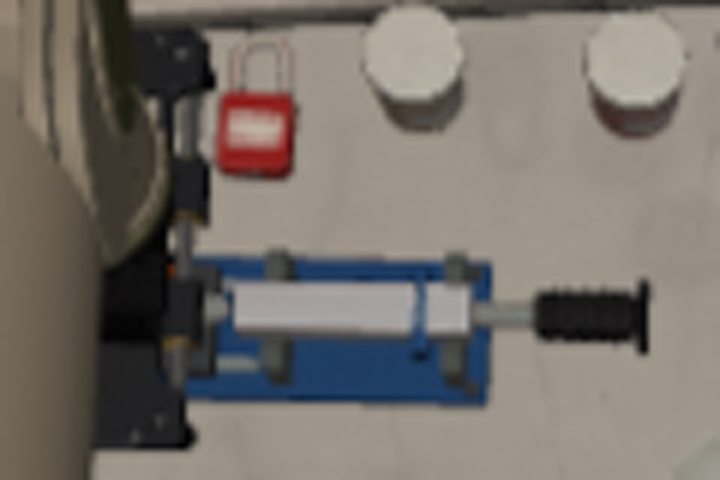

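View pics/s9a.png

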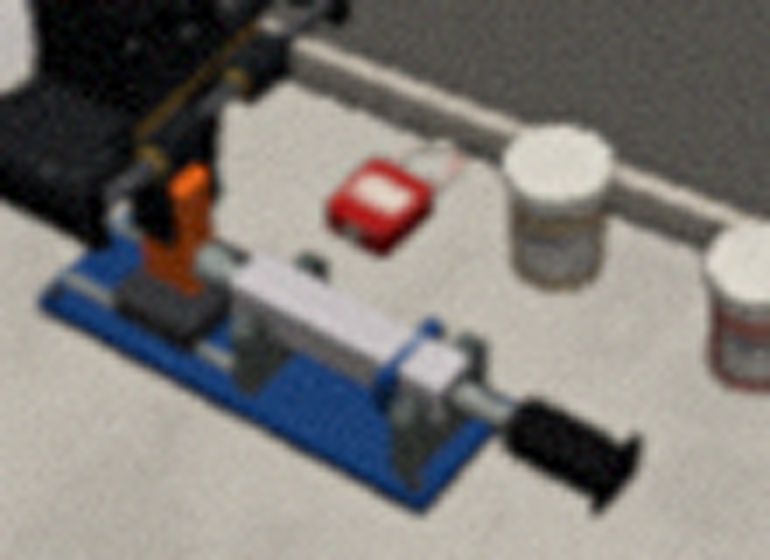

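Call:
carry_out --plan '[[[0,-0.001,0,0,0,0],[-0.0001,-0.001,0,0,0,0],[-0.0001,-0.001,0,0,0,0],[-0.0001,-0.001,0,0,0,0],[-0.0001,-0.001,0,0,0,0],[0,-0.001,0,0,0,0],[0,-0.001,0,0,0,0],[0,-0.001,0,0,0,0],[0,0,0,0,0,0],[0,0,0,0,0,0]]]'

```text
time: 13.75
tool_pos: [0.6741, 0.1082, 0.0686]
tool_rot: [-0.0, 0.733, 0.681, 0.0]
wrist_force: [-3.1, 4.0, 0.4]
grip_width: 0.0198
```

```bash
python3 - <<'E'
from h import *
snap('scene','s10');snap('top','t10');st()
f=L('t10')['frame'][:,:,::-1]
cv2.imwrite('pics/t10a.png',cv2.resize(f[130:210,150:270],None,fx=6,fy=6,interpolation=cv2.INTER_CUBIC))
f=L('s10')['frame'][:,:,::-1]
cv2.imwrite('pics/s10a.png',cv2.resize(f[130:210,180:290],None,fx=7,fy=7,interpolation=cv2.INTER_CUBIC))
E
```

```text
time 13.85
joints [-0.5539  0.6072  0.4672  1.4803 -0.29    1.1232 -0.1061]
joint_vel [ 0.0001  0.0015 -0.0001 -0.0009  0.0005 -0.001   0.0005]
joint_efforts [ 3.15980e+00 -7.02073e+01  1.45077e+01 -3.46875e+01  1.24400e+00
 -8.32400e-01  3.41000e-02]
tool_pos [0.6741 0.1082 0.0685]
tool_rot [-4.000e-04  7.326e-01  6.807e-01  1.000e-04]
wrist_force [-2.1415  4.1981  1.7714]
wrist_torque [ 0.8078  0.6212 -0.0256]
grip_width 0.0199
```

View pics/t10a.png

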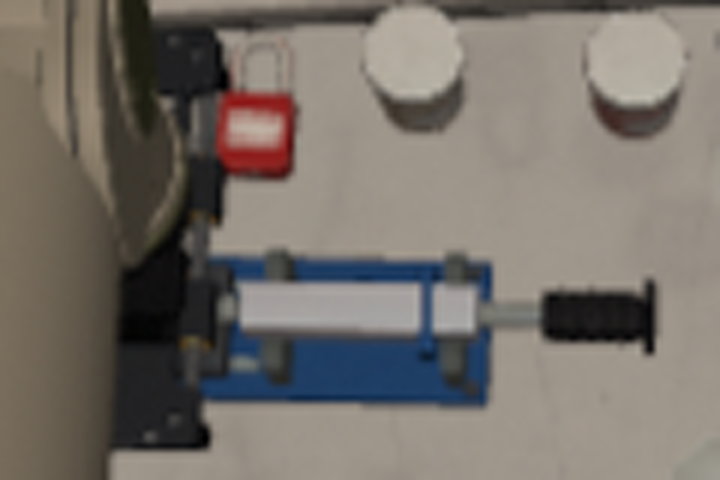

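View pics/s10a.png

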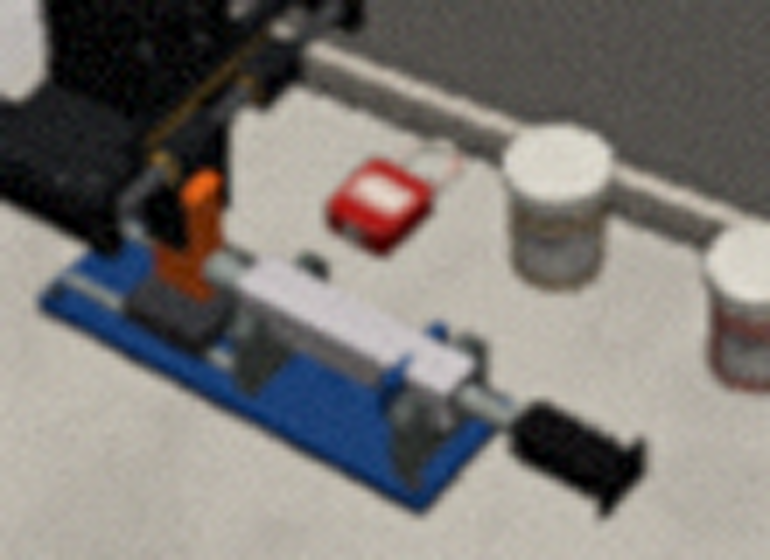

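Call:
carry_out --plan '[[[0,-0.001,0,0,0,0],[-0.0001,-0.001,0,0,0,0],[-0.0001,-0.001,0,0,0,0],[0,0,0,0,0,0],[0,0,0,0,0,0],[0,0,0,0,0,0],[0,0,0,0,0,0],[0,0,0,0,0,0],[0,0,0,0,0,0],[0,0,0,0,0,0]]]'

```text
time: 14.68
tool_pos: [0.6739, 0.1051, 0.0686]
tool_rot: [-0.0, 0.733, 0.681, 0.0]
wrist_force: [-2.8, 4.4, 1.6]
grip_width: 0.02
```

Call:
carry_out --plan '[[[0,-0.001,0,0,0,0],[-0.0001,-0.001,0,0,0,0],[0,0,0,0,0,0],[0,0,0,0,0,0],[0,0,0,0,0,0],[0,0,0,0,0,0],[0,0,0,0,0,0],[0,0,0,0,0,0],[0,0,0,0,0,0],[0,0,0,0,0,0]]]'

```text
time: 15.52
tool_pos: [0.6738, 0.1045, 0.0685]
tool_rot: [-0.001, 0.732, 0.681, 0.001]
wrist_force: [-2.5, 7.4, 0.0]
grip_width: 0.0197
```

Call:
carry_out --plan '[[[0,-0.001,0,0,0,0],[0,-0.0005,0,0,0,0],[0,0,0,0,0,0],[0,0,0,0,0,0],[0,0,0,0,0,0],[0,0,0,0,0,0],[0,0,0,0,0,0],[0,0,0,0,0,0],[0,0,0,0,0,0],[0,0,0,0,0,0]]]'

```text
time: 16.35
tool_pos: [0.6738, 0.1044, 0.0686]
tool_rot: [-0.001, 0.732, 0.681, 0.001]
wrist_force: [-2.1, 10.3, 0.6]
grip_width: 0.0198
```

```bash
python3 - <<'E'
from h import *
snap('scene','s11');snap('top','t11');st()
f=L('t11')['frame'][:,:,::-1]
cv2.imwrite('pics/t11a.png',cv2.resize(f[130:210,150:270],None,fx=6,fy=6,interpolation=cv2.INTER_CUBIC))
f=L('s11')['frame'][:,:,::-1]
cv2.imwrite('pics/s11a.png',cv2.resize(f[130:210,180:290],None,fx=7,fy=7,interpolation=cv2.INTER_CUBIC))
E
```

```text
time 16.45
joints [-0.5474  0.6047  0.4665  1.4837 -0.2918  1.1215 -0.0966]
joint_vel [ 0.0004  0.0004 -0.0001  0.0012  0.0013 -0.0003  0.0003]
joint_efforts [  7.2578 -69.9649  18.3164 -33.462    3.0859  -0.542    0.1376]
tool_pos [0.6739 0.1044 0.0686]
tool_rot [-0.0013  0.7319  0.6814  0.0012]
wrist_force [-2.6154 10.4471  0.2748]
wrist_torque [ 2.0364  0.4811 -0.1751]
grip_width 0.0195
```

View pics/t11a.png

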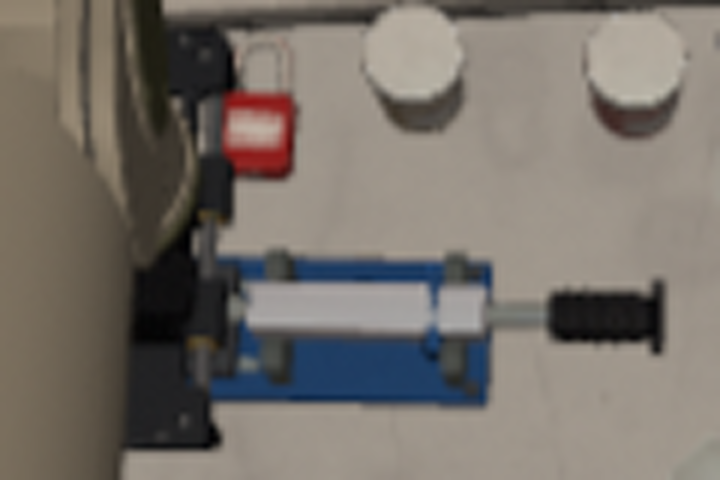

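View pics/s11a.png

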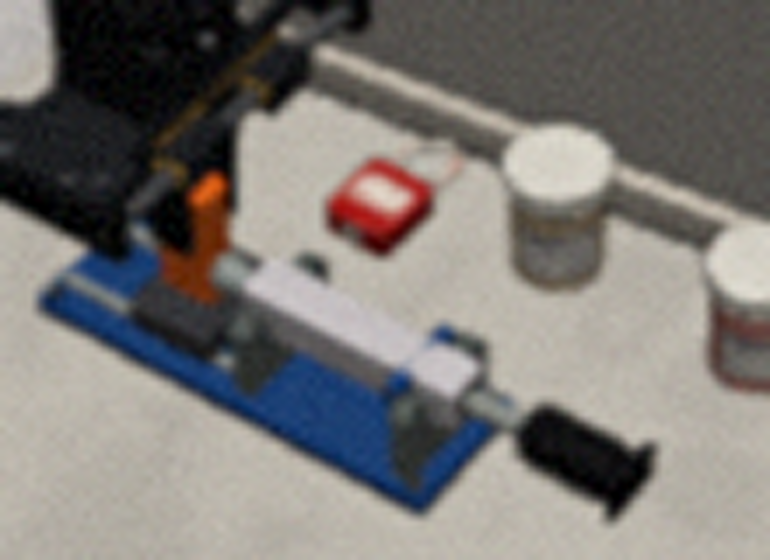

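Call:
carry_out --plan '[[[0,0.001,0,0,0,0],[0,0.001,0,0,0,0],[0,0,0,0,0,0],[0,0,0,0,0,0],[0,0,0,0,0,0],[0,0,0,0,0,0],[0,0,0,0,0,0],[0,0,0,0,0,0],[0,0,0,0,0,0],[0,0,0,0,0,0]]]'

```text
time: 17.28
tool_pos: [0.6739, 0.1044, 0.0686]
tool_rot: [-0.001, 0.732, 0.681, 0.0]
wrist_force: [-2.9, 6.0, 0.4]
grip_width: 0.0201
```

```bash
python3 - <<'E'
from h import *
t=L('t11');up=lambda a,k,ox,oy: (np.array(a,float)+.5)/k-.5+[ox,oy]
for q in up([(413,52),(635,58),(366,52),(463,52),(413,102),(635,105)],6,150,130): print(Pz(t,*q,.066).round(3))
for q in up([(552,316),(655,316),(662,316),(662,285),(662,350)],6,150,130): print('h',Pz(t,*q,.055).round(4))
E
```

```text
[ 0.792 -0.014  0.066]
[ 0.783 -0.122  0.066]
[0.793 0.009 0.066]
[ 0.79  -0.038  0.066]
[ 0.766 -0.013  0.066]
[ 0.759 -0.121  0.066]
h [ 0.6577 -0.075   0.055 ]
h [ 0.6551 -0.1248  0.055 ]
h [ 0.6549 -0.1281  0.055 ]
h [ 0.6704 -0.129   0.055 ]
h [ 0.638  -0.1272  0.055 ]
```

Call:
carry_out --plan '[[[0,0,0,0,0,0],[0,0,0,0,0,0],[0,0,0,0,0,0],[0,0,0,0,0,0],[0,0,0,0,0,0],[0,0,0,0,0,0],[0,0,0.01,0,0,0],[0,0,0.025,0,0,0],[0,0,0.03,0,0,0],[0,0,0.025,0,0,0]]]' --claw 0

```text
time: 18.12
tool_pos: [0.6742, 0.1027, 0.161]
tool_rot: [0.0, 0.733, 0.68, 0.0]
wrist_force: [0.8, -0.0, 0.4]
grip_width: 0.0786
```

```bash
python3 - <<'E'
from h import *
snap('scene','s12');snap('wrist','w12');st()
f=L('s12')['frame'][:,:,::-1]
cv2.imwrite('pics/s12a.png',cv2.resize(f[130:210,180:290],None,fx=7,fy=7,interpolation=cv2.INTER_CUBIC))
E
```

```text
time 18.2167
joints [-0.5642  0.5225  0.4998  1.3928 -0.253   1.2813 -0.1249]
joint_vel [ 0.0022  0.0387 -0.0188  0.0654 -0.0093 -0.0519  0.0088]
joint_efforts [-8.68400e-01 -6.72399e+01  9.98100e+00 -3.69305e+01  1.89000e-02
  9.62700e-01 -1.17100e-01]
tool_pos [0.6766 0.1029 0.1646]
tool_rot [0.0021 0.7329 0.6803 0.0035]
wrist_force [ 0.5055 -1.0211 -0.0454]
wrist_torque [-0.1263  0.0372 -0.0106]
grip_width 0.0839
```

View pics/s12a.png

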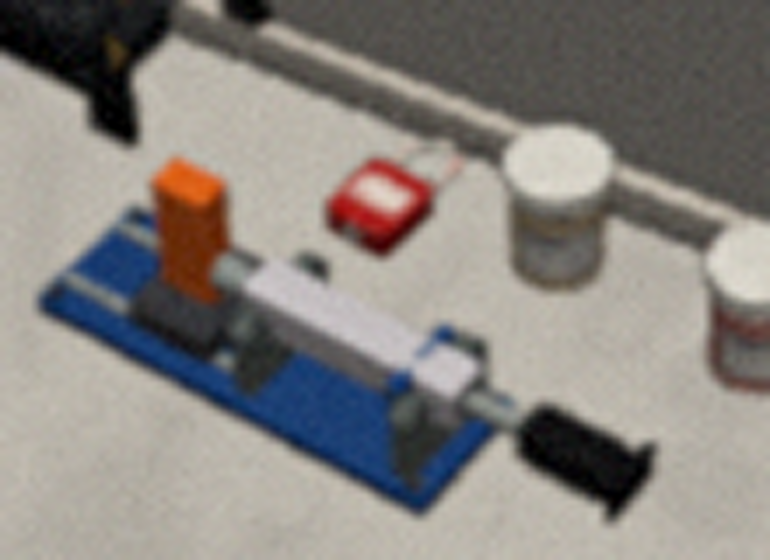

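Call:
carry_out --plan '[[[-0.001,-0.015,0,0,0,0],[-0.0015,-0.025,0,0,0,0],[-0.002,-0.03,0,0,0,0],[-0.002,-0.03,0,0,0,0],[-0.002,-0.03,0,0,0,0],[-0.002,-0.03,0,0,0,0],[-0.002,-0.03,0,0,0,0],[-0.0015,-0.03,0,0,0,0],[-0.001,-0.018,0,0,0,0],[0,-0.008,0,0,0,0]]]'

```text
time: 19.05
tool_pos: [0.657, -0.1485, 0.1579]
tool_rot: [0.0, 0.735, 0.678, -0.001]
wrist_force: [-0.3, -0.2, 0.5]
grip_width: 0.0871
```

Call:
carry_out --plan '[[[0,0,0,0,0,0],[0,0,0,0,0,0],[0,0,0,0,0,0],[0,0,0,0,0,0],[0,0,0,0,0,0],[0,0,0,0,0,0],[0,0,0,0,0,0],[0,0,0,0,0,0],[0,0,0,0,0,0],[0,0,0,0,0,0]]]'

```text
time: 19.88
tool_pos: [0.659, -0.143, 0.1586]
tool_rot: [0.0, 0.733, 0.68, 0.0]
wrist_force: [-0.1, -0.2, 0.2]
grip_width: 0.0873
```

```bash
python3 - <<'E'
from h import *
snap('wrist','w13');st()
c=L('w13')
X=np.array([[0,-.14,.057],[0,-.09,.057],[.011,-.09,.057],[-.011,-.09,.057],[0,-.06,.06],[0,.055,.06]])
print(proj(c,T([.6672,.0173,-.073],X)).round(1))
E
```

```text
time 19.9333
joints [-0.2448  0.5212  0.5574  1.4247 -0.279   1.2746  0.2601]
joint_vel [-0.0002  0.0013 -0.0002 -0.0003 -0.0011  0.0013  0.0013]
joint_efforts [-6.56000e-02 -6.61957e+01  1.15177e+01 -3.67550e+01 -4.83000e-02
  5.77000e-02 -6.00000e-04]
tool_pos [ 0.659  -0.143   0.1586]
tool_rot [0.     0.7328 0.6804 0.    ]
wrist_force [0.0058 0.5678 0.1153]
wrist_torque [-0.1408  0.0469 -0.0225]
grip_width 0.0871
[[ 247.5  168.2]
 [ 247.2  103.6]
 [ 261.6  103.6]
 [ 232.7  103.6]
 [ 246.9   61.1]
 [ 245.8 -130.4]]
```

View pics/w13.png

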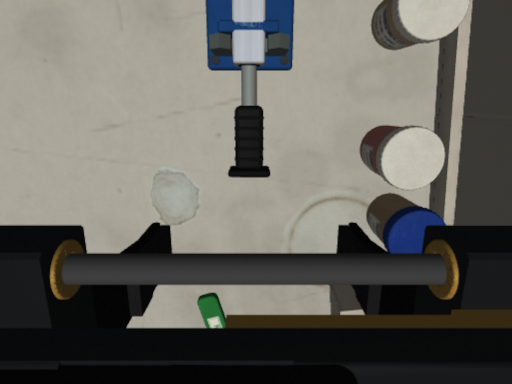

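Call:
carry_out --plan '[[[0,0.02,0,0,0,0],[0,0.02,-0.005,0,0,0],[0,0.004,-0.015,0,0,0],[0,0,-0.03,0,0,0],[0,0,-0.03,0,0,0],[0,0,-0.025,0,0,0],[0,0,-0.015,0,0,0],[0,0,-0.008,0,0,0],[0,0,0,0,0,0],[0,0,0,0,0,0]]]'

```text
time: 20.77
tool_pos: [0.6594, -0.0992, 0.0312]
tool_rot: [0.0, 0.733, 0.68, 0.0]
wrist_force: [0.9, -0.1, 0.6]
grip_width: 0.0867
```

```bash
python3 - <<'E'
from h import *
snap('wrist','w14');snap('scene','s14');st()
f=L('s14')['frame'][:,:,::-1]
cv2.imwrite('pics/s14a.png',cv2.resize(f[130:210,180:290],None,fx=7,fy=7,interpolation=cv2.INTER_CUBIC))
E
```

```text
time 20.8667
joints [-0.2811  0.6238  0.5013  1.5554 -0.3307  1.0453  0.2332]
joint_vel [-0.0001 -0.0049  0.0002 -0.0002  0.0009 -0.0038  0.0001]
joint_efforts [-4.40000e-02 -6.82511e+01  1.23322e+01 -3.22140e+01 -4.65000e-02
  6.90000e-02  2.00000e-04]
tool_pos [ 0.66   -0.0993  0.0322]
tool_rot [0.0009 0.7328 0.6804 0.0008]
wrist_force [0.3658 0.4831 0.315 ]
wrist_torque [-0.0478  0.0982 -0.0011]
grip_width 0.087
```

View pics/s14a.png

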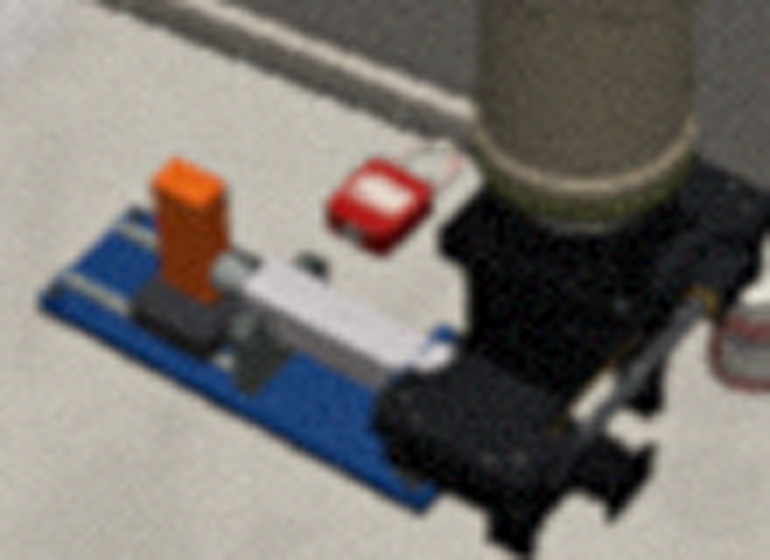

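View pics/w14.png

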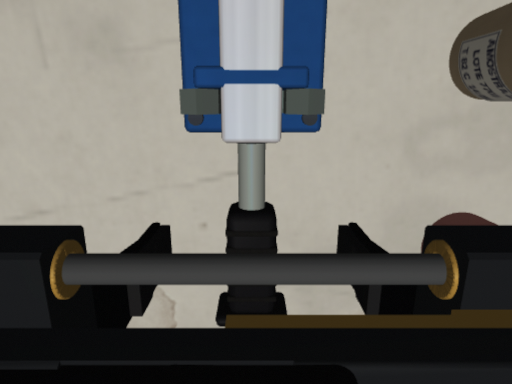

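Call:
carry_out --plan '[[[-0.0005,0,-0.001,0,0,0],[0,0,0,0,0,0],[0,0,0,0,0,0],[0,0,0,0,0,0],[0,0,0,0,0,0],[0,0,0,0,0,0],[0,0,0,0,0,0],[0,0,0,0,0,0],[0,0,0,0,0,0],[0,0,0,0,0,0]]]' --claw 255

```text
time: 21.7
tool_pos: [0.6585, -0.099, 0.0296]
tool_rot: [0.0, 0.733, 0.68, 0.0]
wrist_force: [-0.5, 0.6, -1.6]
grip_width: 0.028
```

Call:
carry_out --plan '[[[0,0,0,0,0,0],[0,0,0,0,0,0],[0,0,0,0,0,0],[0,0,0,0,0,0],[0,0,0,0,0,0],[0,0,0,0,0,0],[0,0,0,0,0,0],[0,0,0,0,0,0],[0,0,0,0,0,0],[0,0,0,0,0,0]]]'

```text
time: 22.53
tool_pos: [0.6585, -0.099, 0.0296]
tool_rot: [-0.0, 0.733, 0.68, 0.0]
wrist_force: [0.0, -0.5, -0.3]
grip_width: 0.0217
```

```bash
python3 - <<'E'
from h import *
snap('wrist','w15');st()
E
```

```text
time 22.5833
joints [-0.281   0.6255  0.5003  1.559  -0.3313  1.0424  0.2338]
joint_vel [ 0.0002  0.0006  0.0006  0.0009  0.0007  0.0002 -0.002 ]
joint_efforts [-1.07100e-01 -6.94121e+01  1.25153e+01 -3.28445e+01 -1.12300e-01
 -3.65000e-02 -1.05000e-02]
tool_pos [ 0.6585 -0.099   0.0295]
tool_rot [-0.      0.7328  0.6804  0.    ]
wrist_force [-0.192   0.7568 -0.4611]
wrist_torque [-0.131   0.0842 -0.0171]
grip_width 0.0214
```

View pics/w15.png

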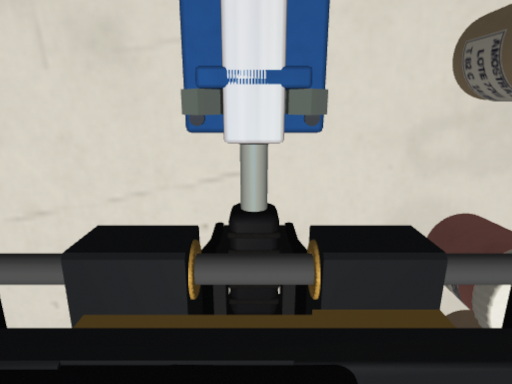

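Call:
carry_out --plan '[[[-0.0002,-0.003,0,0,0,0],[-0.0004,-0.005,0,0,0,0],[-0.0004,-0.005,0,0,0,0],[-0.0004,-0.006,0,0,0,0],[-0.0004,-0.006,0,0,0,0],[-0.0004,-0.006,0,0,0,0],[-0.0004,-0.005,0,0,0,0],[-0.0003,-0.004,0,0,0,0],[0,0,0,0,0,0],[0,0,0,0,0,0]]]'

```text
time: 23.42
tool_pos: [0.6557, -0.1377, 0.0294]
tool_rot: [-0.001, 0.733, 0.681, 0.001]
wrist_force: [-0.6, 8.3, 0.6]
grip_width: 0.0215
```

```bash
python3 - <<'E'
from h import *
snap('wrist','w16');snap('top','t16');snap('scene','s16');st()
f=L('s16')['frame'][:,:,::-1]
cv2.imwrite('pics/s16a.png',cv2.resize(f[130:210,180:290],None,fx=7,fy=7,interpolation=cv2.INTER_CUBIC))
f=L('w16')['frame'][:,:,::-1]
cv2.imwrite('pics/w16a.png',cv2.resize(f[0:240,170:340],None,fx=2.5,fy=2.5,interpolation=cv2.INTER_CUBIC))
E
```

```text
time 23.5667
joints [-0.2212  0.6349  0.5028  1.5461 -0.3388  1.0487  0.2969]
joint_vel [-0.0015 -0.0005 -0.001  -0.0013  0.0004  0.0014 -0.002 ]
joint_efforts [ 5.42180e+00 -6.91564e+01  1.80014e+01 -3.26498e+01  2.12370e+00
 -1.11720e+00  1.58000e-02]
tool_pos [ 0.6557 -0.1373  0.0294]
tool_rot [-0.001   0.7324  0.6809  0.0008]
wrist_force [0.2133 7.8229 1.1277]
wrist_torque [1.6815 0.1478 0.0363]
grip_width 0.0217
```

View pics/w16a.png

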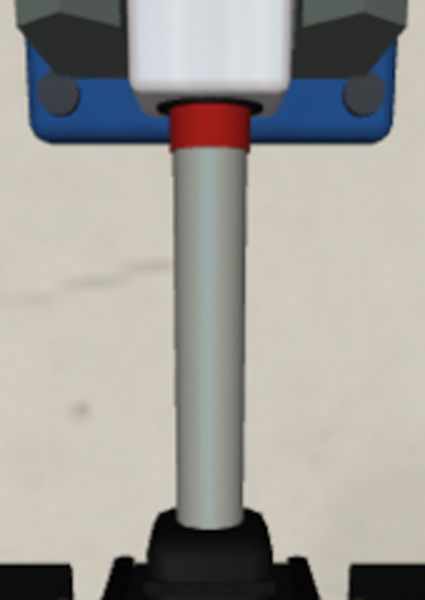

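View pics/s16a.png

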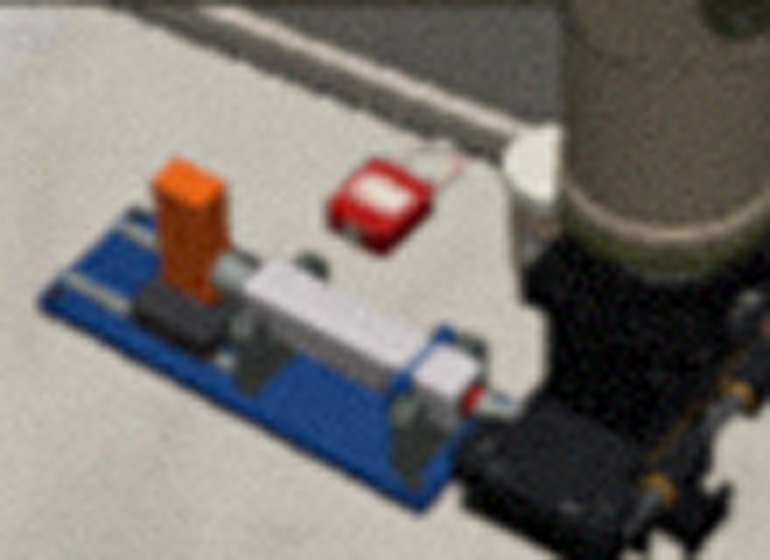

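Call:
carry_out --plan '[[[-0.0001,-0.001,0,0,0,0],[-0.0001,-0.001,0,0,0,0],[0,-0.001,0,0,0,0],[0,-0.0005,0,0,0,0],[0,0,0,0,0,0],[0,0,0,0,0,0],[0,0,0,0,0,0],[0,0,0,0,0,0],[0,0,0,0,0,0],[0,0,0,0,0,0]]]'

```text
time: 24.4
tool_pos: [0.6555, -0.1406, 0.0293]
tool_rot: [-0.001, 0.732, 0.681, 0.001]
wrist_force: [-0.9, 8.4, -0.1]
grip_width: 0.0218
```

```bash
python3 - <<'E'
from h import *
snap('wrist','w17');snap('scene','s17');st()
f=L('w17')['frame'][:,:,::-1]
cv2.imwrite('pics/w17a.png',cv2.resize(f[0:240,170:340],None,fx=2.5,fy=2.5,interpolation=cv2.INTER_CUBIC))
f=L('s17')['frame'][:,:,::-1]
cv2.imwrite('pics/s17a.png',cv2.resize(f[130:210,180:290],None,fx=7,fy=7,interpolation=cv2.INTER_CUBIC))
E
```

```text
time 24.5
joints [-0.216   0.6361  0.503   1.5445 -0.3396  1.0495  0.3023]
joint_vel [-0.0018 -0.0002 -0.0017 -0.0005  0.0011  0.0005  0.0004]
joint_efforts [ 5.56710e+00 -6.92425e+01  1.82272e+01 -3.27445e+01  2.21460e+00
 -1.21020e+00  1.32000e-02]
tool_pos [ 0.6555 -0.1406  0.0293]
tool_rot [-0.0011  0.7323  0.6809  0.0008]
wrist_force [-1.9425  8.1974  0.7564]
wrist_torque [ 1.7566  0.2083 -0.0328]
grip_width 0.0218
```

View pics/w17a.png

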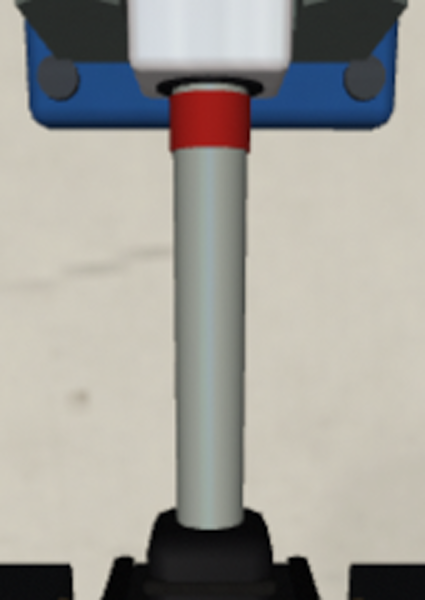

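View pics/s17a.png

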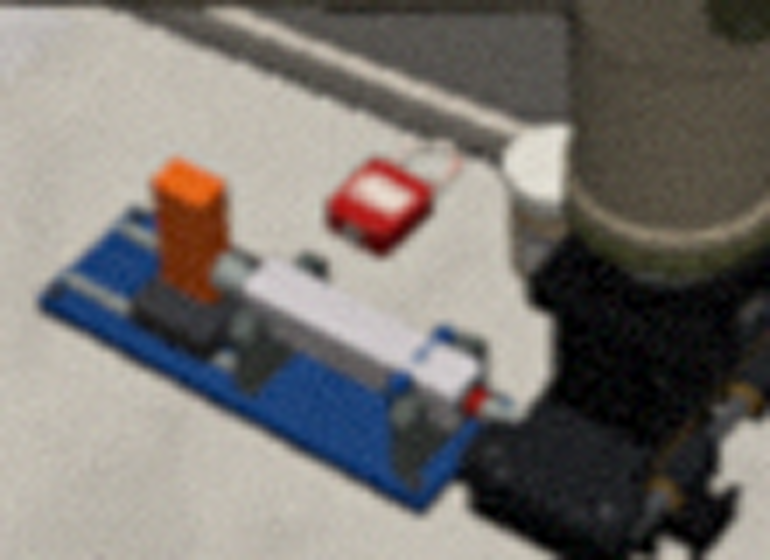

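Call:
carry_out --plan '[[[0,0,0,0,0,0],[0,0,0,0,0,0],[0,0,0,0,0,0],[0,0,0,0,0,0],[0,0,0,0,0,0],[0,0,0,0,0,0],[0,0,0,0,0,0],[0,0,0,0,0,0],[0,0,0,0,0,0],[0,0,0,0,0,0]]]'

```text
time: 25.33
tool_pos: [0.6555, -0.1406, 0.0294]
tool_rot: [-0.001, 0.732, 0.681, 0.001]
wrist_force: [-1.4, 8.8, 0.6]
grip_width: 0.0221
```

```bash
python3 - <<'E'
from h import *
c=snap('wrist','w18'); a=L('w17')['frame'].astype(int); print(np.abs(a-c['frame']).mean()); st()
print(ticket.close_job())
E
```

```text
0.4510311550564236
time 25.3833
joints [-0.216   0.6361  0.503   1.5445 -0.3395  1.0495  0.3024]
joint_vel [ 0.0012 -0.0002 -0.0021  0.0003  0.0008  0.0004  0.0002]
joint_efforts [ 5.56520e+00 -6.92425e+01  1.82270e+01 -3.27438e+01  2.21470e+00
 -1.20990e+00  1.32000e-02]
tool_pos [ 0.6555 -0.1406  0.0293]
tool_rot [-0.0011  0.7323  0.6809  0.0008]
wrist_force [-0.9234  8.9667  0.3885]
wrist_torque [ 1.7972  0.2281 -0.0555]
grip_width 0.0219
the job is handed in; nothing more can be done
None
```

The job is handed in at 25.4 s of the 58 s, with the gripper still holding the handle out; no verdict is reported.

- **Rod in the stand:** I laid the rod in both slots with the flange about 6 mm inside the front support and let go.
- **Tailstock:** I slid it 36 mm. The push force then rose from about 4 N to 10 N with no further movement, so I took the point as touching and the flange as home. After I let go and raised the gripper, the images showed both still in place.
- **Handle:** I pulled it about 41.7 mm, measured from the tool travel. In the wrist image the whole red band is out of the mouth.
- **Last check:** The wrist read about 9 N along the rod, close to the spring force expected there. Over a still 0.8 s the tool did not move and the wrist image barely changed, so I saw no slip.
- **Two small disagreements:** The wrist camera read about 1.4 mm off sideways from the arm's own position, and I corrected for that. The tailstock began about 5 mm forward of where I expected it fully back.
- **Bystanders:** I saw no contact with any of them. I did not measure their positions again at the end.

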